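Take the soap pile apart and put the wash things back

TASK

The wash things are piled on the soap case; take the pile apart from the top down, one thing at a time. Lay the nail clipper in the middle of the oblong cork mat, lengthwise with the mat; lay the pile's two soap bars side by side across the two bars already in the white drying stand, so that the two layers cross, each layer has the same gap down its middle and the block stays square; last, set the soap case right way up in the middle of the wide empty bay of the lime green caddy, its long side pointing straight away from the tiled wall. Leave the lower soap bars in their channels and do not push or tip the glass tumbler.

Things in the scene. Friction and masses are not known exactly. Their poses are not given: they have to be found in the camera images.
- clipper_center (a point): Steel nail clipper, 66 x 14 x 13 mm (length x, width y, height z), lying at the top of the pile across both soap bars, lengthwise with the soap case. Point: its centre, half-way up; x along its length. Grasp it across its 14 mm width. 45 g.
- bar_a_center (a point): One of the pile's two equal cream soap bars, 64 x 26 x 22 mm (length x, width y, height z), 45 g, lying side by side across the soap case, 22 mm apart, ends 2 mm past the case's long sides. Point: its centre, half-way up. Best grasped by its ends, over the 64 mm length, which leaves the neighbour free. Either bar may take either place on the stand.
- bar_b_center (a point): The other of the pile's two equal cream soap bars, same sizes and axes as the first. Point: its centre.
- case_center (a point): Flip-top soap case, shut, pale plastic, 110 x 60 x 36 mm (length x, width y, height z), about 130 g, bottom of the pile, standing on the table (z = 0). Its lid stays shut. Point: its centre, half-way up (18 mm above its underside); x along its length. Grasp it across its 60 mm width.
- mat_top (a point): Oblong flat cork mat, 110 x 70 x 6 mm, fixed on the table, no rim. Place of the nail clipper. Point: centre of its top face, 6 mm above the table; x along its 110 mm side.
- stand_top (a point): White ceramic drying stand, fixed, 84 x 84 mm, rim 12 mm high, two channels along x, a lower soap bar in each. Point: midway between these bars, level with their tops, 28 mm above the table; x along the lower bars. The pile's bars go on top with their lengths along this y, centres 19 mm either side of this point along this x (12 mm gap), 11 mm above it.
- low_a_center (a point): Lower soap bar already lying loose in one channel of the stand, the same 64 x 26 x 22 mm; to stay where it is. Point: its centre; x along its length.
- low_b_center (a point): The other lower soap bar in the stand's other channel, 38 mm from the first, centre to centre; to stay where it is. Point: its centre; x along its length.
- caddy_bay (a point): Wide empty bay of the lime green caddy on the low tiled wall at the table's right (-y). Inside 132 mm along the wall (x), 134 mm away from it (y); lips 10 mm, back plate (-y side) 81 mm above the floor; wall top 138 mm above the table. The next bay (+x) holds a flat comb. Point: centre of the bay's floor, 34 mm above the table; y away from the wall. The soap case's length goes along this y.
- tumbler_center (a point): Empty clear glass tumbler standing upright on the table, 66 mm across the rim, 90 mm high, loose; not part of the job. Point: its centre, half-way up.

How it is judged:
By the outcome, as a careful person would: the job done as asked, in the order asked, and still so for the second after the job is handed in, with the robot touching nothing.
It also fails if it takes over 128 s, if anything falls off the work surface, if the arm or the gripper's body presses on something with over 40 N, if the wrist force passes 120 N, or if a joint passes its speed limit or range.

ROBOT

A 6-joint arm with a two-finger parallel gripper is mounted at the origin on the work surface. World frame = base frame: x ahead of the robot, y to its left, z up, the work surface at z = 0. Lengths are in m, angles in rad, forces in N, time in s.
With the tool pointing down it reaches from about 0.3 to 0.85 m from the base axis. Payload 4.2 kg.
Tool frame: the origin (TCP) lies at the very end of the fingers, on their centre line; the grasp point (between the pads) lies 19 mm behind it; x points along the fingers, z is the direction in which the jaws open and shut, and the axes are right-handed (so a half turn about x gives the same grasp; the last joint's range is limited). The gripper opens to 91 mm and grips with 3 to 60 N. Pads are 32 mm wide; open, the fingers measure 118 mm over their backs; the gripper's body (76 mm by 178 mm) begins 60 mm behind the grasp point.
Start: joints at [1.174, 0.32, 1.565, -0, 1.257, -0.02], TCP at [0.212, 0.535, 0.214] pointing down, gripper open.
Joint ranges: [-3.11, 3.11], [-0.84, 2.01], [0.21, 2.61], [-1.34, 4.49], [0.05, 2.63], [-2.56, 2.56]. Speed limits (rad/s): [2.57, 2.57, 3.14, 3.14, 3.14, 3.14].

INTERFACE

Orientations are given as [roll, pitch, yaw] about the fixed x, y, z axes, in that order (R = Rz(yaw) Ry(pitch) Rx(roll)).
In Python, from station import ctrl gives the robot as it stands.
- The arm moves only by the tool drive_tool, never from a script. Its argument "series" is a list of rows, each an object of numbers: "tx", "ty", "tz": the shift along the tool's x, y, z in m; "twist": the turn about the tool's x in rad; "hand": the finger opening in m, from 0 to 0.0912. In form: [{"tx": .., "ty": .., "tz": .., "twist": .., "hand": ..}, ...]. A call has 1 to 20 rows; each row is the pose to reach, as a shift and turn from the pose commanded when the call began, along the tool's axes at that moment; what a row does not reach only later rows make up. A row lasts 1/10 s, in which the tool goes at most 50 mm and 8.59 degrees, less where a joint would pass 70% of its speed; a pose out of reach is approached as far as the arm can. A call with a gripper value outside its range is refused whole. The fingers move at their own pace and stop on an object; the grip force is fixed at half the most. Time passes only in rows, so rows that repeat a pose let the fingers close. It gives the time, the measured TCP pose, the force and the opening at its end, in the units of the state.
- ctrl.sense(): the state, without advancing time (a new reading comes with each control period).
- ctrl.capture(name): name is "scene" or "top" or "wrist"; returns a dict with "pixels" (384x512x3 uint8, red, green, blue), "K" (3x3 intrinsics, pixels), "R" (3x3) and "t" (3): a world point X has camera coordinates R X + t; the wrist camera has in their place "hand_eye" (4x4, takes a point from camera to tool coordinates, whose origin is the TCP and whose axes are the tool frame's). Camera axes: x right, y down, z forward; pixel columns grow to the right and rows downward; lengths in m; the calibration is good to about 2 mm. A picture is of the moment at which its call begins: read the wrist's pose just before it. There is no depth.
- ctrl.finish_job(): hands the job in, once; it reports no verdict.
The state is a dict: "time_s": time; "joints": joint angles; "joint_velocities": joint speeds; "effort": joint torques, N m; "tool_pos": TCP position; "ee_rot": TCP orientation; "force": force on the tool from outside, world axes, zero at the start; "wrist_torque": the same for the moment, N m; "opening": finger opening in m.
Only numpy, scipy, OpenCV 4.12 (cv2) and the standard library are available. Lean on these libraries where they do the work, as an engineer would, in place of code of your own. Each camera call takes 0.05 s, during which the arm holds its last target.

## Working session

There is one attempt and no reset: what is moved stays moved. The work goes in short steps, Python scripts to look and compute and a tool call to move; the robot and the scene stay as the last step left them, time stands still between calls to the robot, and variables do not carry over. Pictures are saved under pics/ and viewed, and the job is handed in when it is done.

Besides the shell and the picture viewer there is one more tool, called after ">>>" as a command line: name --argument value ..., lists and objects as JSON in quotes. drive_tool: Moves the arm, as the interface text tells. Its arguments: {"type":"object","properties":{"series":{"type":"array"}},"required":["series"]}

```bash
ls; mkdir -p pics; python3 - <<'E'
from station import ctrl
import cv2,numpy as np
np.set_printoptions(precision=4,suppress=True)
s=ctrl.sense();print(s)
for n in("scene","top","wrist"):
    c=ctrl.capture(n);cv2.imwrite(f"pics/{n}0.png",cv2.cvtColor(c["pixels"],cv2.COLOR_RGB2BGR))
    np.savez(f"pics/{n}0.npz",**c)
    print(n,{k:v for k,v in c.items() if k!="pixels"})
E
```

```text
pics
{'time_s': 0.0, 'joints': array([ 1.174 ,  0.3202,  1.5656, -0.    ,  1.2574, -0.02  ]), 'joint_velocities': array([-0.0003, -0.0011, -0.0014, -0.    ,  0.0003, -0.0011]), 'effort': array([ -0.0021, -41.2465, -23.1967,   0.0726,   0.0457,  -0.0001]), 'tool_pos': array([0.2114, 0.5342, 0.2132]), 'ee_rot': array([ 3.1337,  1.5691, -1.9555]), 'force': array([-1.4912, -0.419 , -0.3553]), 'wrist_torque': array([-0.0036,  0.0297, -0.0347]), 'opening': 0.09135494404387344}
scene {'K': array([[353.9943,   0.    , 254.9795],
       [  0.    , 353.9943, 194.7419],
       [  0.    ,   0.    ,   1.    ]]), 'R': array([[ 0.832 ,  0.5546, -0.0133],
       [ 0.458 , -0.7002, -0.5477],
       [-0.313 ,  0.4496, -0.8366]]), 't': array([-0.4171, -0.2151,  1.1683])}
top {'K': array([[402.9381,   0.    , 253.0156],
       [  0.    , 402.9381, 197.5548],
       [  0.    ,   0.    ,   1.    ]]), 'R': array([[ 0.0012, -0.9996, -0.027 ],
       [-0.9808,  0.0041, -0.195 ],
       [ 0.195 ,  0.0267, -0.9804]]), 't': array([-0.0085,  0.5266,  0.9382])}
wrist {'K': array([[342.8767,   0.    , 252.7562],
       [  0.    , 342.8767, 198.0402],
       [  0.    ,   0.    ,   1.    ]]), 'hand_eye': array([[ 0.0004, -0.2876,  0.9577, -0.1714],
       [ 0.0006, -0.9577, -0.2876,  0.0819],
       [ 1.    ,  0.0007, -0.0002, -0.0002],
       [ 0.    ,  0.    ,  0.    ,  1.    ]])}
```

View pics/scene0.png

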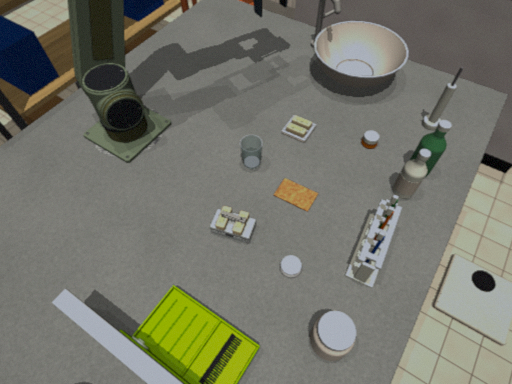

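View pics/top0.png

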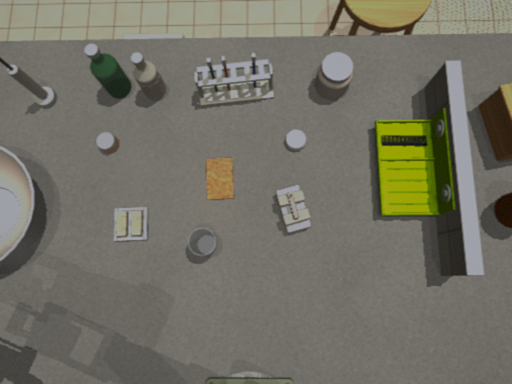

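View pics/wrist0.png

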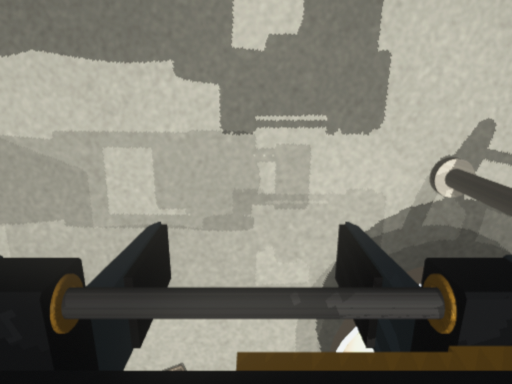

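The top view shows the pile at about (293,208), the mat at (220,179), the stand at (130,223), the tumbler at (203,242) and the caddy at (415,167).

```bash
cat > h.py <<'E'
import cv2,numpy as np
from station import ctrl
from scipy.spatial.transform import Rotation as Ro
np.set_printoptions(precision=4,suppress=True)
def cap(n,fn):
    s=ctrl.sense(); c=ctrl.capture(n)
    cv2.imwrite(f"pics/{fn}.png",cv2.cvtColor(c["pixels"],cv2.COLOR_RGB2BGR))
    c=dict(c)
    if "hand_eye" in c:
        T=np.eye(4);T[:3,:3]=Ro.from_euler("xyz",s["ee_rot"]).as_matrix();T[:3,3]=s["tool_pos"]
        W=T@c["hand_eye"]; c["R"]=W[:3,:3].T; c["t"]=-c["R"]@W[:3,3]
    np.savez(f"pics/{fn}.npz",**c); return c
def load(fn): return dict(np.load(f"pics/{fn}.npz"))
def ray(c,uv):
    uv=np.atleast_2d(np.asarray(uv,float)); d=np.linalg.inv(c["K"])@np.c_[uv,np.ones(len(uv))].T
    return -c["R"].T@c["t"],(c["R"].T@d).T
def onz(c,uv,z):
    o,d=ray(c,uv); return o+d*((z-o[2])/d[:,2])[:,None]
def proj(c,X):
    q=c["K"]@(c["R"]@np.atleast_2d(X).T+c["t"][:,None]); return (q[:2]/q[2]).T
E
python3 - <<'E'
from h import *
c=load("top0")
for n,uv,z in[("pile",(293,204),.05),("mat",(220,179),.006),("stand",(130,223),.02),("tumbler rim",(203,240),.09),("tumblerbase",(202,247),0),("caddy comb",(404,141),.04),("bay",(410,187),.034)]:
    print(n,onz(c,[uv],z)[0])
im=cv2.imread("pics/top0.png")
cv2.imwrite("pics/topz.png",cv2.resize(im[100:290,90:310],None,fx=3.5,fy=3.1,interpolation=2))
cv2.imwrite("pics/topc.png",cv2.resize(im[50:290,350:500],None,fx=2.5*2,fy=2.5,interpolation=2)[:600])
E
```

```text
pile [ 0.5105 -0.1071  0.05  ]
mat [0.5853 0.078  0.006 ]
stand [0.4687 0.3024 0.02  ]
tumbler rim [0.4191 0.1056 0.09  ]
tumblerbase [0.4097 0.1213 0.    ]
caddy comb [ 0.6733 -0.3911  0.04  ]
bay [ 0.5553 -0.3995  0.034 ]
```

View pics/topz.png

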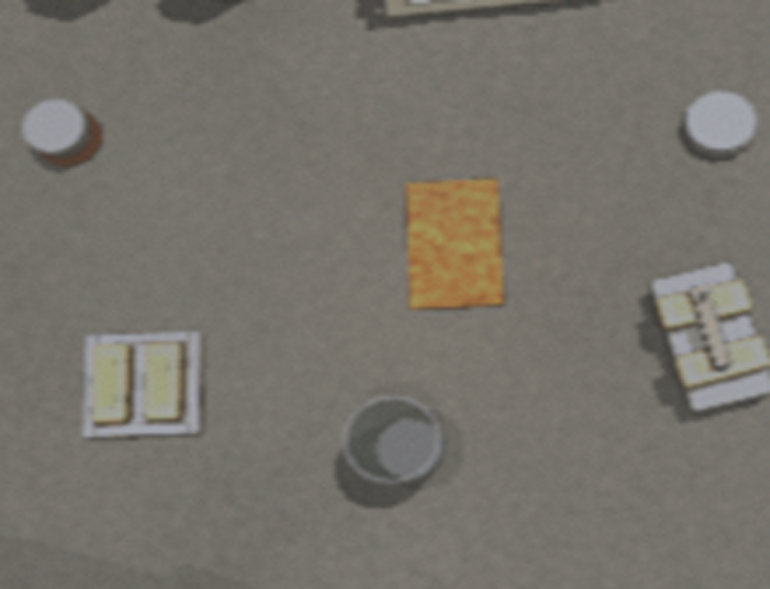

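View pics/topc.png

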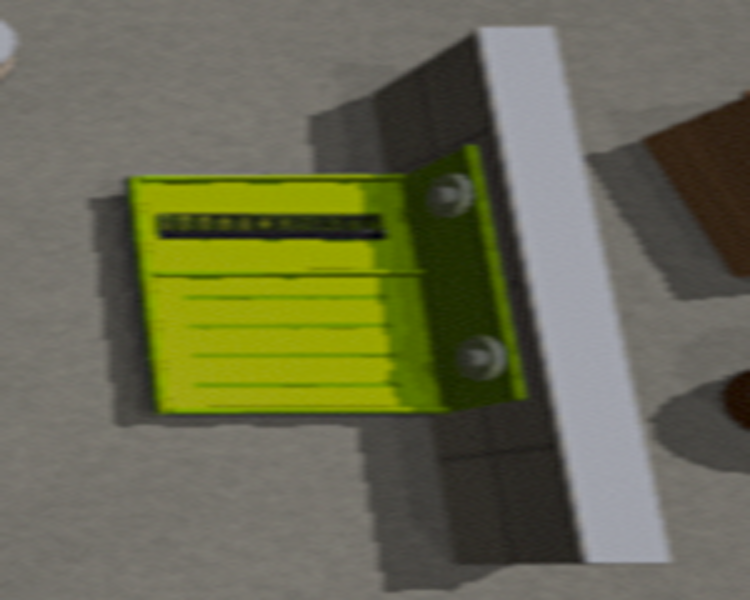

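```bash
cat >> h.py <<'E'
def pose(s=None):
    s=s or ctrl.sense(); return np.array(s["tool_pos"]),Ro.from_euler("xyz",s["ee_rot"]).as_matrix(),s
def go(P,jaw=None,p=None,R=None):
    """tool-frame shift to world TCP P; jaw = world angle (rad) of tool z (mod pi); returns tx,ty,tz,twist"""
    if p is None: p,R,s=pose()
    sh=R.T@(np.asarray(P)-p); tw=0.
    if jaw is not None:
        zc=R[:,2]; cur=np.arctan2(zc[1],zc[0]); d=(jaw-cur+np.pi/2)%np.pi-np.pi/2
        tw=d*np.sign(R[2,0])  # tool x down -> twist sign flips
    return np.r_[sh,tw]
E
python3 - <<'E'
from h import *
p,R,s=pose();print(p,R,s["joints"])
z=R[:,2];print("jaw ang",np.arctan2(z[1],z[0]))
print(go([.47,.302,.25],0)); print(go([.5105,-.107,.25]))
E
```

```text
[0.2115 0.5343 0.2133] [[-0.0005 -0.9298  0.368 ]
 [-0.0012  0.368   0.9298]
 [-1.     -0.     -0.0013]] [ 1.174   0.3202  1.5654 -0.      1.2574 -0.02  ]
jaw ang 1.1939591294680363
[-0.0365 -0.3259 -0.1209  1.194 ]
[-0.036  -0.514  -0.4863  0.    ]
```

>>> drive_tool --series '[{"tx":-0.0365,"ty":-0.326,"tz":-0.121,"twist":-0.377,"hand":0.09},{"tx":-0.0365,"ty":-0.326,"tz":-0.121,"twist":-0.377,"hand":0.09},{"tx":-0.0365,"ty":-0.326,"tz":-0.121,"twist":-0.377,"hand":0.09},{"tx":-0.0365,"ty":-0.326,"tz":-0.121,"twist":-0.377,"hand":0.09},{"tx":-0.0365,"ty":-0.326,"tz":-0.121,"twist":-0.377,"hand":0.09},{"tx":-0.0365,"ty":-0.326,"tz":-0.121,"twist":-0.377,"hand":0.09},{"tx":-0.0365,"ty":-0.326,"tz":-0.121,"twist":-0.377,"hand":0.09},{"tx":-0.0365,"ty":-0.326,"tz":-0.121,"twist":-0.377,"hand":0.09},{"tx":-0.0365,"ty":-0.326,"tz":-0.121,"twist":-0.377,"hand":0.09},{"tx":-0.0365,"ty":-0.326,"tz":-0.121,"twist":-0.377,"hand":0.09},{"tx":-0.0365,"ty":-0.326,"tz":-0.121,"twist":-0.377,"hand":0.09}]'

```text
time_s: 1.25
tool_pos: [0.469, 0.3032, 0.2502]
ee_rot: [1.512, 1.57, 3.085]
force: [-0.1, 0.5, -0.5]
opening: 0.09
```

```bash
python3 - <<'E'
from h import *
c=cap("wrist","stand1");p,R,s=pose();print(s["time_s"],p,R,s["joint_velocities"])
E
```

```text
1.3 [0.469  0.3033 0.2503] [[-0.0007 -1.     -0.0024]
 [ 0.     -0.0024  1.    ]
 [-1.      0.0007  0.    ]] [ 0.      0.0006 -0.0031 -0.0019 -0.002  -0.0011]
```

View pics/stand1.png

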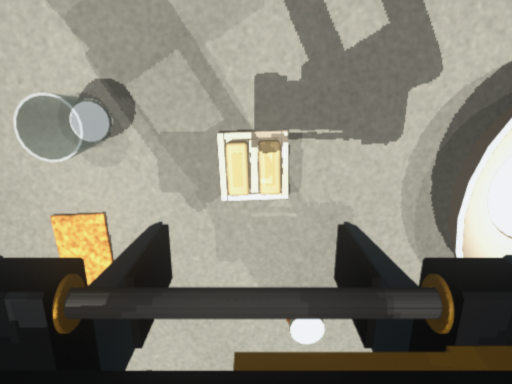

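The stand shows at (253,165), with its two bars at (238,168) and (269,166). The tumbler rim is at (48,127).

```bash
cat >> h.py <<'E'
def rect_on(c,mask,z,minA=60):
    out=[]
    cs,_=cv2.findContours(mask.astype(np.uint8),cv2.RETR_EXTERNAL,cv2.CHAIN_APPROX_NONE)
    for k in cs:
        if cv2.contourArea(k)<minA: continue
        P=onz(c,k[:,0,:],z)[:,:2]
        (cx,cy),(w,h),a=cv2.minAreaRect((P*1e4).astype(np.float32))
        out.append((np.array([cx,cy])/1e4,w/10,h/10,a,cv2.contourArea(k),k[:,0].mean(0)))
    return out
E
python3 - <<'E'
from h import *
c=load("stand1");px=c["pixels"];roi=px[120:215,205:305]
hsv=cv2.cvtColor(px,cv2.COLOR_RGB2HSV)
for (u,v) in [(238,165),(269,175),(254,180),(222,170),(285,180),(253,196),(230,160),(270,140),(200,200),(238,192)]:print((u,v),px[v,u],hsv[v,u])
im=cv2.imread("pics/stand1.png")[120:215,200:310];cv2.imwrite("pics/stand1z.png",cv2.resize(im,None,fx=6,fy=6,interpolation=0))
E
```

```text
(238, 165) [241 228 169] [ 25  76 241]
(269, 175) [241 227 166] [ 24  79 241]
(254, 180) [241 243 230] [ 35  14 243]
(222, 170) [241 243 232] [ 35  12 243]
(285, 180) [241 242 227] [ 32  16 242]
(253, 196) [241 243 245] [105   4 245]
(230, 160) [241 240 196] [ 29  48 241]
(270, 140) [122 108  82] [ 20  84 122]
(200, 200) [156 155 141] [ 28  25 156]
(238, 192) [241 238 191] [ 28  53 241]
```

View pics/stand1z.png

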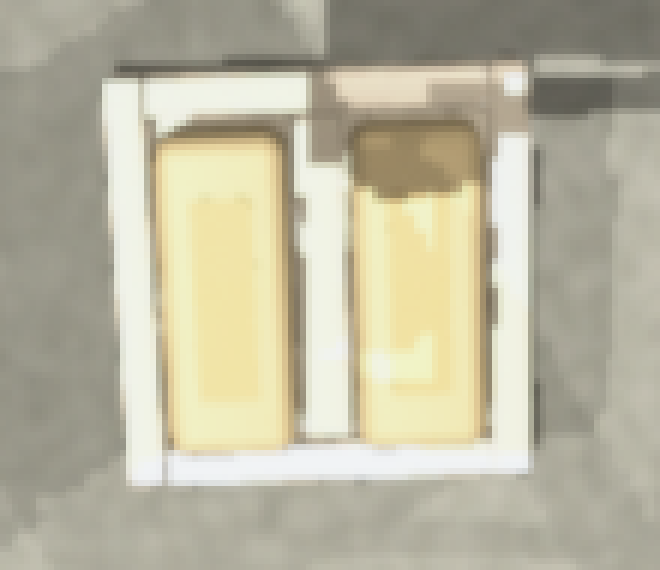

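```bash
python3 - <<'E'
from h import *
c=load("stand1")
f=lambda L:np.array(L)/6.+[200-.5,120-.5]
for n,L,z in [("L",[(156,136),(283,132),(293,448),(170,452)],.028),("R",[(352,124),(483,124),(488,442),(360,446)],.028),("stand",[(104,78),(527,62),(534,472),(130,486)],.012)]:
    P=onz(c,f(L),z)[:,:2];print(n,P.mean(0),"edges",np.linalg.norm(np.roll(P,-1,0)-P,axis=1)*1e3,"ang sides",[np.degrees(np.arctan2(*(P[b]-P[a])[::-1])) for a,b in((0,3),(1,2))],"cross",[np.degrees(np.arctan2(*(P[b]-P[a])[::-1])) for a,b in((0,1),(3,2))]);print(P)
E
```

```text
L [0.4693 0.2847] edges [24.2048 62.5981 24.5179 62.6622] ang sides [np.float64(1.3980484099741606), np.float64(1.6840043625790855)] cross [np.float64(91.94857704935922), np.float64(92.09313902415931)]
[[0.4384 0.2718]
 [0.4376 0.296 ]
 [0.5001 0.2978]
 [0.501  0.2733]]
R [0.4676 0.3227] edges [24.9087 62.8933 25.4679 63.7023] ang sides [np.float64(1.8445502808231973), np.float64(2.3637094444244933)] cross [np.float64(90.15435492627827), np.float64(92.0175507208637)]
[[0.436  0.3091]
 [0.436  0.334 ]
 [0.4988 0.3366]
 [0.4997 0.3111]]
stand [0.4695 0.3039] edges [83.1391 84.0582 84.1226 83.9663] ang sides [np.float64(2.1299350808160145), np.float64(2.8004471909191673)] cross [np.float64(92.29050195973191), np.float64(92.22995999270367)]
[[0.4292 0.2605]
 [0.4258 0.3436]
 [0.5098 0.3477]
 [0.5131 0.2636]]
```

```bash
python3 - <<'E'
from h import *
print(go([.575,.078,.25])); print(go([.51,-.107,.25],1.86-np.pi)-0)
E
```

```text
[ 0.0002 -0.1055 -0.2255  0.    ]
[ 0.0002 -0.04   -0.4104 -0.2868]
```

>>> drive_tool --series '[{"tx":0,"ty":-0.1055,"tz":-0.2255,"twist":0,"hand":0.09},{"tx":0,"ty":-0.1055,"tz":-0.2255,"twist":0,"hand":0.09},{"tx":0,"ty":-0.1055,"tz":-0.2255,"twist":0,"hand":0.09},{"tx":0,"ty":-0.1055,"tz":-0.2255,"twist":0,"hand":0.09},{"tx":0,"ty":-0.1055,"tz":-0.2255,"twist":0,"hand":0.09},{"tx":0,"ty":-0.1055,"tz":-0.2255,"twist":0,"hand":0.09},{"tx":0,"ty":-0.1055,"tz":-0.2255,"twist":0,"hand":0.09},{"tx":0,"ty":-0.1055,"tz":-0.2255,"twist":0,"hand":0.09},{"tx":0,"ty":-0.1055,"tz":-0.2255,"twist":0,"hand":0.09}]'

```text
time_s: 2.2
tool_pos: [0.5751, 0.0785, 0.2506]
ee_rot: [0.199, 1.57, 1.773]
force: [0.8, -0.1, 0.2]
opening: 0.0902
```

```bash
python3 - <<'E'
from h import *
c=cap("wrist","mat1");p,R,s=pose();print(s["time_s"],p,s["joint_velocities"])
hsv=cv2.cvtColor(c["pixels"],cv2.COLOR_RGB2HSV)
m=cv2.inRange(hsv,(5,110,90),(24,255,255));
for r in rect_on(c,m,.006,300):print(r)
print(go([.51,-.107,.23],1.86-np.pi))
E
```

```text
2.25 [0.5752 0.0784 0.2506] [-0.0042  0.0003 -0.002  -0.0019 -0.0009  0.0006]
(array([0.675 , 0.3666]), 27.50096740722656, 49.588827514648436, 42.59166717529297, 344.5, array([472.1789, 239.6737]))
(array([0.5884, 0.0791]), 109.38414306640625, 69.8277587890625, 2.8655738830566406, 4693.5, array([253.2058, 173.0758]))
[ 0.0206  0.0657 -0.1852 -0.2865]
```

View pics/mat1.png

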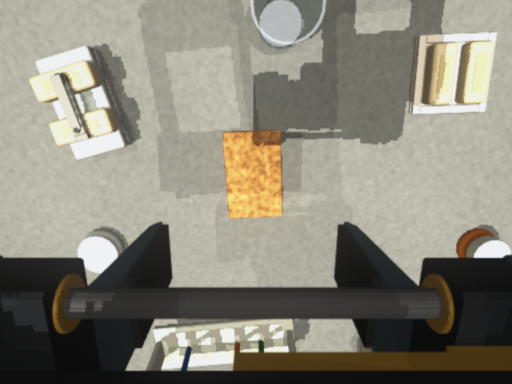

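The cork mat shows at (253,173). It measures 109 x 70 mm, which matches its given size, and its yaw is about 2.9°. Next is the pile.

>>> drive_tool --series '[{"tx":0.02,"ty":0.0655,"tz":-0.185,"twist":-0.286,"hand":0.09},{"tx":0.02,"ty":0.0655,"tz":-0.185,"twist":-0.286,"hand":0.09},{"tx":0.02,"ty":0.0655,"tz":-0.185,"twist":-0.286,"hand":0.09},{"tx":0.02,"ty":0.0655,"tz":-0.185,"twist":-0.286,"hand":0.09},{"tx":0.02,"ty":0.0655,"tz":-0.185,"twist":-0.286,"hand":0.09},{"tx":0.02,"ty":0.0655,"tz":-0.185,"twist":-0.286,"hand":0.09},{"tx":0.02,"ty":0.0655,"tz":-0.185,"twist":-0.286,"hand":0.09},{"tx":0.02,"ty":0.0655,"tz":-0.185,"twist":-0.286,"hand":0.09}]'

```text
time_s: 3.05
tool_pos: [0.5109, -0.1067, 0.2306]
ee_rot: [-1.361, 1.57, 0.498]
force: [-0.4, 0.7, -0.2]
opening: 0.09
```

```bash
python3 - <<'E'
from h import *
c=cap("wrist","pile1");p,R,s=pose();print(s["time_s"],p,R[:,2],s["joints"])
im=cv2.imread("pics/pile1.png")[90:230,185:325];cv2.imwrite("pics/pile1z.png",cv2.resize(im,(560,560),interpolation=0))
E
```

```text
3.1 [ 0.5109 -0.1068  0.2306] [-0.2847  0.9586  0.0001] [-0.2284  0.2251  1.655   0.0004  1.2611 -2.088 ]
```

View pics/pile1z.png

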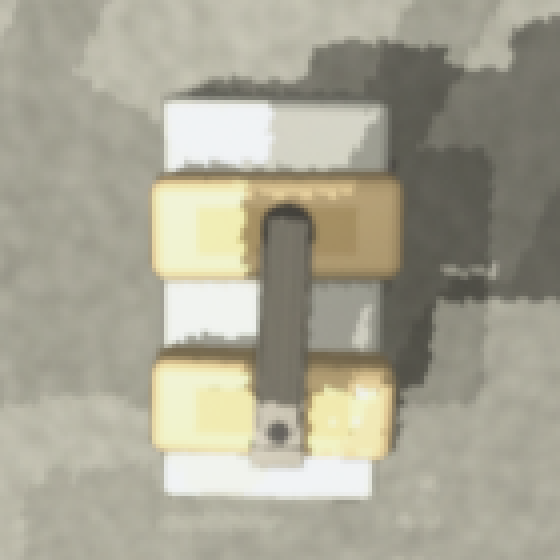

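```bash
python3 - <<'E'
from h import *
c=load("pile1")
f=lambda L:(np.array(L)+.5)/4.+[185-.5,90-.5]
for n,L,z in [("U",[(153,178),(401,180),(400,277),(155,274)],.058),("Lo",[(153,362),(393,360),(389,459),(153,452)],.058),("case",[(164,101),(388,104),(370,497),(164,495)],.036),("clip",[(264,207),(313,207),(304,466),(253,464)],.068)]:
    P=onz(c,f(L),z)[:,:2];print(n,P.mean(0),"edges",np.linalg.norm(np.roll(P,-1,0)-P,axis=1)*1e3,"x-ish",[np.degrees(np.arctan2(*(P[b]-P[a])[::-1])) for a,b in((0,3),(1,2))],"cross",[np.degrees(np.arctan2(*(P[b]-P[a])[::-1])) for a,b in((0,1),(3,2))])
E
```

```text
U [ 0.4794 -0.1149] edges [61.5242 24.3022 62.0266 24.0228] x-ish [np.float64(16.34235504457027), np.float64(17.522921095801095)] cross [np.float64(106.1161171522042), np.float64(105.86461919689839)]
Lo [ 0.525  -0.1028] edges [61.8791 26.8005 62.1426 24.3418] x-ish [np.float64(15.135512039640073), np.float64(15.77121964796029)] cross [np.float64(107.06301685071182), np.float64(104.78908913598849)]
case [ 0.5036 -0.1093] edges [ 58.2023 108.1897  58.2066 108.3485] x-ish [np.float64(15.26782888562206), np.float64(15.269160365570716)] cross [np.float64(105.82642469207883), np.float64(105.98262612101146)]
clip [ 0.5043 -0.106 ] edges [11.8712 66.0176 13.0717 65.5215] x-ish [np.float64(14.007771195551154), np.float64(15.059941337342451)] cross [np.float64(106.57296989790783), np.float64(104.21056382107035)]
```

```bash
python3 - <<'E'
from h import *
print(go([.504,-.1063,.11],1.828-np.pi))
print(go([.504,-.1063,.0605],1.828-np.pi))
E
```

```text
[0.1206 0.0065 0.0025 0.0315]
[0.1701 0.0065 0.0024 0.0315]
```

>>> drive_tool --series '[{"tx":0.12,"ty":0.0065,"tz":0.0025,"twist":0.0315,"hand":0.04},{"tx":0.12,"ty":0.0065,"tz":0.0025,"twist":0.0315,"hand":0.04},{"tx":0.12,"ty":0.0065,"tz":0.0025,"twist":0.0315,"hand":0.04},{"tx":0.12,"ty":0.0065,"tz":0.0025,"twist":0.0315,"hand":0.04},{"tx":0.12,"ty":0.0065,"tz":0.0025,"twist":0.0315,"hand":0.04},{"tx":0.12,"ty":0.0065,"tz":0.0025,"twist":0.0315,"hand":0.04}]'

```text
time_s: 3.7
tool_pos: [0.5051, -0.1077, 0.1123]
ee_rot: [-2.028, 1.567, -0.201]
force: [0.5, -0.3, -0.1]
opening: 0.0447
```

```bash
python3 - <<'E'
from h import *
c=cap("wrist","clip1");p,R,s=pose();print(s["time_s"],p,R[:,2],s["opening"])
print(go([.504,-.1063,.0605],1.828-np.pi))
E
```

```text
3.75 [ 0.505  -0.1077  0.1123] [-0.2526  0.9676 -0.0018] 0.041806056536604935
[ 0.0518  0.0008  0.0017 -0.0019]
```

View pics/clip1.png

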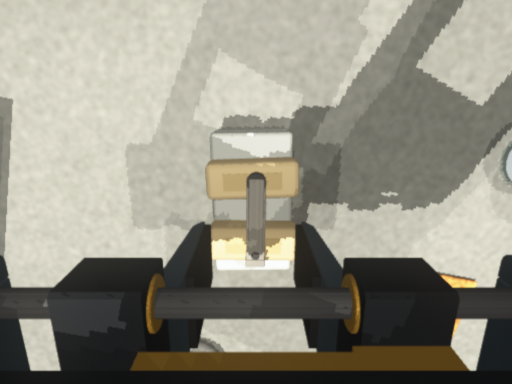

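The clipper sits at about (256,220), between the fingers. I'll descend and grip it.

>>> drive_tool --series '[{"tx":0.03,"ty":0,"tz":0,"twist":0,"hand":0.04},{"tx":0.0495,"ty":0,"tz":0,"twist":0,"hand":0.04},{"tx":0.0495,"ty":0,"tz":0,"twist":0,"hand":0.04},{"tx":0.0495,"ty":0,"tz":0,"twist":0,"hand":0.0},{"tx":0.0495,"ty":0,"tz":0,"twist":0,"hand":0.0},{"tx":0.0495,"ty":0,"tz":0,"twist":0,"hand":0.0},{"tx":0.0495,"ty":0,"tz":0,"twist":0,"hand":0.0},{"tx":0.0495,"ty":0,"tz":0,"twist":0,"hand":0.0}]'

```text
time_s: 4.55
tool_pos: [0.504, -0.1078, 0.062]
ee_rot: [-1.941, 1.569, -0.115]
force: [-0.2, 0.5, 7.1]
opening: 0.0137
```

>>> drive_tool --series '[{"tx":-0.02,"ty":0,"tz":0,"twist":0,"hand":0.0},{"tx":-0.05,"ty":0,"tz":0,"twist":0,"hand":0.0},{"tx":-0.08,"ty":0,"tz":0,"twist":0,"hand":0.0},{"tx":-0.1,"ty":0,"tz":0,"twist":0,"hand":0.0},{"tx":-0.1,"ty":0,"tz":0,"twist":0,"hand":0.0},{"tx":-0.1,"ty":0,"tz":0,"twist":0,"hand":0.0}]'

```text
time_s: 5.15
tool_pos: [0.5029, -0.1076, 0.1605]
ee_rot: [0.937, 1.57, 2.762]
force: [0.1, -0.4, -0.2]
opening: 0.0139
```

```bash
python3 - <<'E'
from h import *
c=cap("wrist","clip2");p,R,s=pose();print(s["time_s"],p,R[:,2],s["opening"],s["force"])
E
```

```text
5.2 [ 0.5024 -0.1075  0.1598] [-0.252   0.9677  0.0011] 0.013654709909729223 [-0.0563  0.0664 -0.5904]
```

View pics/clip2.png

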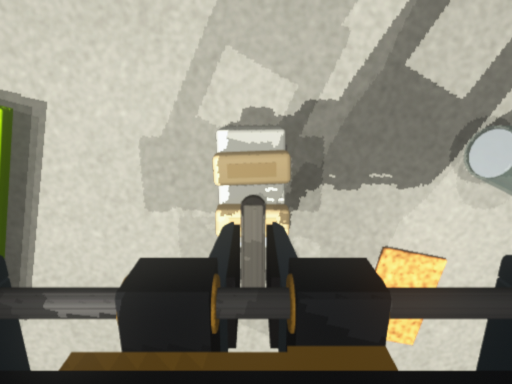

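```bash
python3 - <<'E'
from h import *
c=load("clip2");p,R,s=pose()
im=cv2.imread("pics/clip2.png")[180:240,225:285];cv2.imwrite("pics/clip2z.png",cv2.resize(im,(600,600),interpolation=0))
for v in(194,196,198):
  for dz in(.0,.009):
    X=onz(c,[(253,v)],p[2]+dz)[0];print(v,dz,R.T@(X-p))
E
```

```text
194 0.0 [ 0.0001  0.0321 -0.0003]
194 0.009 [-0.0089  0.0347 -0.0003]
196 0.0 [ 0.0001  0.031  -0.0003]
196 0.009 [-0.0089  0.0336 -0.0003]
198 0.0 [ 0.0001  0.0299 -0.0003]
198 0.009 [-0.0089  0.0326 -0.0003]
```

View pics/clip2z.png

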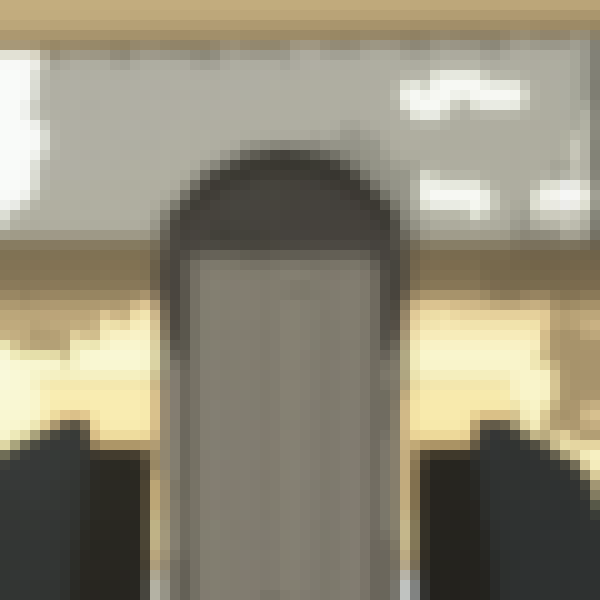

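```bash
python3 - <<'E'
from h import *
p,R,s=pose()
print(go([.5884,.0791,.06],1.621)); print(go([.5884,.0791,.0115],1.621))
E
```

```text
[ 0.0997 -0.1304  0.1588  0.2045]
[ 0.1482 -0.1305  0.1588  0.2045]
```

>>> drive_tool --series '[{"tx":0,"ty":-0.1305,"tz":0.159,"twist":0.2045,"hand":0.0},{"tx":0,"ty":-0.1305,"tz":0.159,"twist":0.2045,"hand":0.0},{"tx":0,"ty":-0.1305,"tz":0.159,"twist":0.2045,"hand":0.0},{"tx":0,"ty":-0.1305,"tz":0.159,"twist":0.2045,"hand":0.0},{"tx":0.05,"ty":-0.1305,"tz":0.159,"twist":0.2045,"hand":0.0},{"tx":0.1,"ty":-0.1305,"tz":0.159,"twist":0.2045,"hand":0.0},{"tx":0.12,"ty":-0.1305,"tz":0.159,"twist":0.2045,"hand":0.0},{"tx":0.135,"ty":-0.1305,"tz":0.159,"twist":0.2045,"hand":0.0},{"tx":0.143,"ty":-0.1305,"tz":0.159,"twist":0.2045,"hand":0.0},{"tx":0.147,"ty":-0.1305,"tz":0.159,"twist":0.2045,"hand":0.0},{"tx":0.147,"ty":-0.1305,"tz":0.159,"twist":0.2045,"hand":0.0},{"tx":0.147,"ty":-0.1305,"tz":0.159,"twist":0.2045,"hand":0.0}]'

```text
time_s: 6.4
tool_pos: [0.5901, 0.079, 0.0146]
ee_rot: [-1.452, 1.569, 0.169]
force: [0.2, 0.7, -0.2]
opening: 0.0136
```

```bash
python3 - <<'E'
from h import *
c=cap("wrist","clip3")
c=cap("scene","clip3s")
p,R,s=pose();print(s["time_s"],p,R[:,2],s["force"],s["opening"])
im=cv2.imread("pics/clip3s.png")[130:250,230:350];cv2.imwrite("pics/clip3sz.png",cv2.resize(im,(600,600),interpolation=0))
E
```

```text
6.5 [0.5902 0.0791 0.0149] [-0.0501  0.9987  0.0002] [-0.0726  0.3198 -0.782 ] 0.013468483500954198
```

View pics/clip3.png

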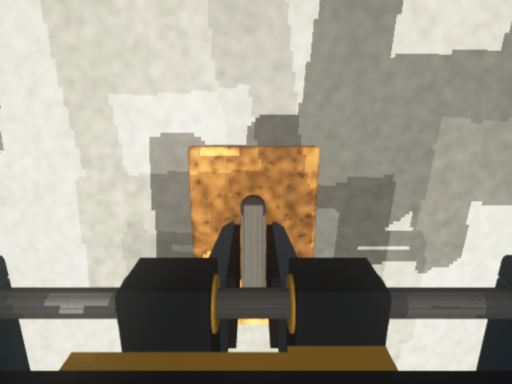

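```bash
python3 - <<'E'
from h import *
c=load("clip3");p,R,s=pose();u=np.array([np.cos(.05),np.sin(.05)])
P=onz(c,[(189,147),(319,146.5)],.006)[:,:2];print(P,np.linalg.norm(P[1]-P[0]),P.mean(0)+.055*u, np.degrees(np.arctan2(*(P[1]-P[0])[::-1])))
print("near end",R.T@(onz(c,[(253,194.5)],p[2]+.003)[0]-p))
E
```

```text
[[0.536  0.0426]
 [0.5323 0.1107]] 0.06818023750487492 [0.5891 0.0794] 93.12229199791413
near end [-0.0031  0.0335 -0.0001]
```

>>> drive_tool --series '[{"tx":0.002,"ty":0.001,"tz":0.0,"twist":0,"hand":0.0},{"tx":0.004,"ty":0.001,"tz":0.0,"twist":0,"hand":0.0},{"tx":0.004,"ty":0.001,"tz":0.0,"twist":0,"hand":0.0}]'

```text
time_s: 6.8
tool_pos: [0.5886, 0.079, 0.0101]
ee_rot: [-1.237, 1.57, 0.384]
force: [-0.7, 0.5, 0.2]
opening: 0.0137
```

>>> drive_tool --series '[{"tx":0.001,"ty":0,"tz":0.0,"twist":0,"hand":0.0},{"tx":0.001,"ty":0,"tz":0.0,"twist":0,"hand":0.0}]'

```text
time_s: 7.0
tool_pos: [0.5886, 0.079, 0.01]
ee_rot: [-1.396, 1.57, 0.225]
force: [-2.9, 0.4, 7.2]
opening: 0.0138
```

>>> drive_tool --series '[{"tx":0.0,"ty":0,"tz":0.0,"twist":0,"hand":0.04},{"tx":0.0,"ty":0,"tz":0.0,"twist":0,"hand":0.04},{"tx":0.0,"ty":0,"tz":0.0,"twist":0,"hand":0.04},{"tx":-0.02,"ty":0,"tz":0.0,"twist":0,"hand":0.04},{"tx":-0.06,"ty":0,"tz":0.0,"twist":0,"hand":0.04},{"tx":-0.11,"ty":0,"tz":0.0,"twist":0,"hand":0.09},{"tx":-0.16,"ty":0,"tz":0.0,"twist":0,"hand":0.09},{"tx":-0.16,"ty":0,"tz":0.0,"twist":0,"hand":0.09}]'

```text
time_s: 7.8
tool_pos: [0.593, 0.0795, 0.1766]
ee_rot: [-1.503, 1.556, 0.118]
force: [-0.1, 0.3, 1.4]
opening: 0.0607
```

```bash
python3 - <<'E'
from h import *
c=cap("wrist","mat2")
p,R,s=pose();print(s["time_s"],p,R[:,2],s["force"],s["opening"])
im=cv2.imread("pics/mat2.png")[110:260,180:330];cv2.imwrite("pics/mat2z.png",cv2.resize(im,(600,600),interpolation=0))
print(go([.503,-.109,.2],1.843-np.pi))
E
```

```text
7.85 [0.5908 0.0792 0.1728] [-0.0502  0.9987  0.0006] [ 0.2428 -0.023  -1.2508] 0.06527657340198532
[-0.0281  0.0969 -0.1836 -0.222 ]
```

View pics/mat2z.png

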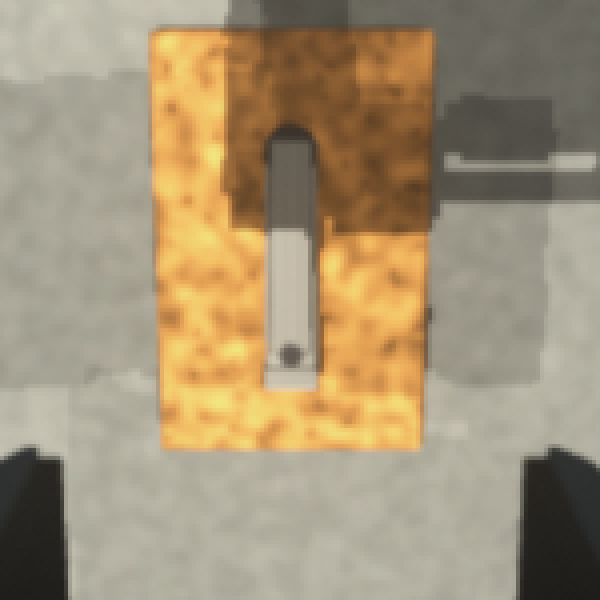

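```bash
python3 - <<'E'
from h import *
c=load("mat2");f=lambda L:(np.array(L)+.5)/4.+[179.5,109.5]
M=onz(c,f([(150,28),(436,28),(422,450),(161,450)]),.006)[:,:2]
print(M.mean(0),np.linalg.norm(np.roll(M,-1,0)-M,axis=1))
a=onz(c,f([(291,125)]),.014)[0];b=onz(c,f([(291,388)]),.008)[0];print(a,b,np.linalg.norm(a-b),(a+b)/2,np.degrees(np.arctan2(*(b-a)[1::-1])))
E
```

```text
[0.5885 0.0792] [0.0693 0.1097 0.0696 0.1097]
[0.5559 0.0772 0.014 ] [0.6251 0.0807 0.008 ] 0.06954548336021524 [0.5905 0.079  0.011 ] 2.892766957865444
```

The clipper lies within about 2 mm of the mat's centre, aligned at 2.9°. Back to the pile.

>>> drive_tool --series '[{"tx":-0.03,"ty":0.097,"tz":-0.1835,"twist":-0.222,"hand":0.09},{"tx":-0.03,"ty":0.097,"tz":-0.1835,"twist":-0.222,"hand":0.09},{"tx":-0.03,"ty":0.097,"tz":-0.1835,"twist":-0.222,"hand":0.09},{"tx":-0.03,"ty":0.097,"tz":-0.1835,"twist":-0.222,"hand":0.09},{"tx":-0.03,"ty":0.097,"tz":-0.1835,"twist":-0.222,"hand":0.09},{"tx":-0.03,"ty":0.097,"tz":-0.1835,"twist":-0.222,"hand":0.09},{"tx":-0.03,"ty":0.097,"tz":-0.1835,"twist":-0.222,"hand":0.09},{"tx":-0.03,"ty":0.097,"tz":-0.1835,"twist":-0.222,"hand":0.09},{"tx":-0.03,"ty":0.097,"tz":-0.1835,"twist":-0.222,"hand":0.09}]'

```text
time_s: 8.75
tool_pos: [0.5013, -0.1079, 0.1983]
ee_rot: [0.672, 1.57, 2.517]
force: [-0.2, 0.6, 0.3]
opening: 0.0897
```

```bash
python3 - <<'E'
from h import *
c=cap("wrist","pile2")
p,R,s=pose();print(s["time_s"],p,R[:,2],s["force"],s["opening"])
im=cv2.imread("pics/pile2.png")[100:250,180:330];cv2.imwrite("pics/pile2z.png",cv2.resize(im,(750,750),interpolation=0)[:600])
E
```

```text
8.8 [ 0.5013 -0.108   0.1984] [-0.2707  0.9627  0.0006] [-0.0706  0.4078 -0.1583] 0.08978966458659675
```

View pics/pile2z.png

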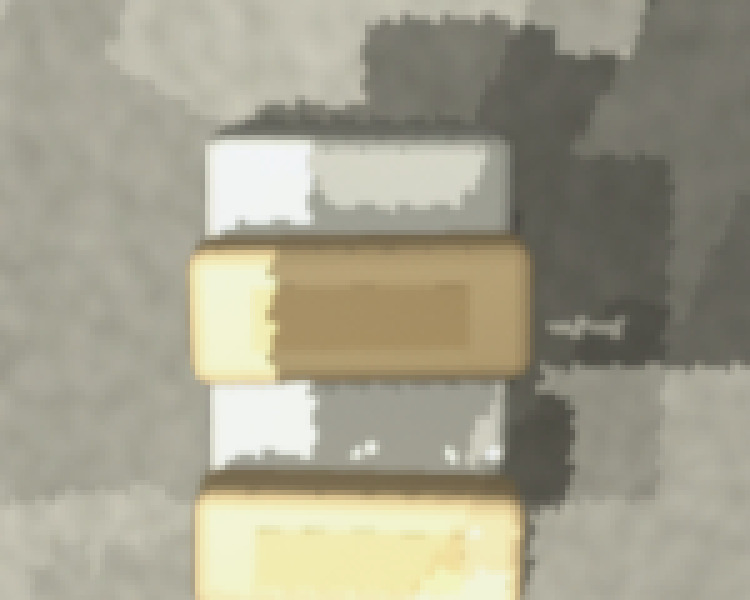

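```bash
python3 - <<'E'
from h import *
c=load("pile2");f=lambda L:(np.array(L)+.5)/5.+[179.5,99.5]
p,R,s=pose()
im=cv2.imread("pics/pile2.png")[180:240,200:310];cv2.imwrite("pics/pile2y.png",cv2.resize(im,None,fx=6,fy=6,interpolation=0))
for L in ([(191,247),(530,247),(527,381),(192,383)],[(195,488),(524,490)]):
    M=onz(c,f(L),.058); print(M[:,:2].mean(0),np.linalg.norm(np.roll(M,-1,0)-M,axis=1),np.degrees(np.arctan2(*(M[1]-M[0])[1::-1])),"tool",(M-p)@R)
M=onz(c,f([(206,137),(512,140)]),.036);print(np.linalg.norm(M[1]-M[0]),np.degrees(np.arctan2(*(M[1]-M[0])[1::-1])),(M-p)@R)
E
```

```text
[ 0.4799 -0.115 ] [0.0617 0.025  0.0624 0.0254] 105.73423214449699 tool [[ 0.1404  0.0349 -0.0318]
 [ 0.1405  0.035   0.0299]
 [ 0.1405  0.01    0.03  ]
 [ 0.1404  0.0096 -0.0324]]
[ 0.5121 -0.1061] [0.0624 0.0624] 105.36423067992726 tool [[ 0.1404 -0.0108 -0.0324]
 [ 0.1404 -0.0112  0.0301]]
0.058578989120894945 105.18479146306827 [[ 0.1624  0.0527 -0.0306]
 [ 0.1625  0.0522  0.028 ]]
```

View pics/pile2y.png

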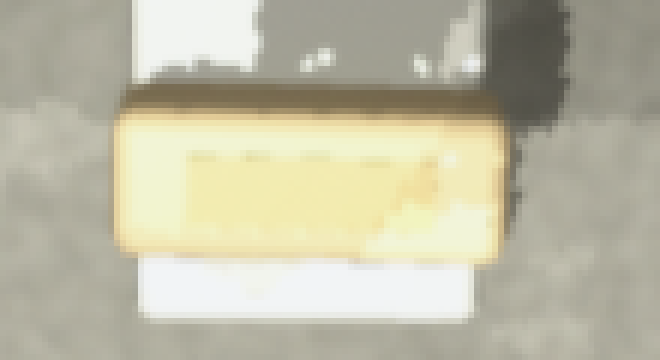

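>>> drive_tool --series '[{"tx":0.04,"ty":0.0215,"tz":-0.001,"twist":0,"hand":0.09},{"tx":0.08,"ty":0.0215,"tz":-0.001,"twist":0,"hand":0.09},{"tx":0.11,"ty":0.0215,"tz":-0.001,"twist":0,"hand":0.09},{"tx":0.14,"ty":0.0215,"tz":-0.001,"twist":0,"hand":0.09},{"tx":0.16,"ty":0.0215,"tz":-0.001,"twist":0,"hand":0.09},{"tx":0.16,"ty":0.0215,"tz":-0.001,"twist":0,"hand":0.09},{"tx":0.16,"ty":0.0215,"tz":-0.001,"twist":0,"hand":0.09}]'

```text
time_s: 9.5
tool_pos: [0.481, -0.1155, 0.0391]
ee_rot: [-0.594, 1.571, 1.25]
force: [-0.1, -0.4, 0.4]
opening: 0.0898
```

```bash
python3 - <<'E'
from h import *
c=cap("wrist","barA1")
p,R,s=pose();print(s["time_s"],p,R[:,2],s["force"],s["opening"])
E
```

```text
9.55 [ 0.4815 -0.1158  0.0398] [-0.2695  0.963  -0.0008] [-0.116  -0.2567 -0.1228] 0.09027453705598343
```

View pics/barA1.png

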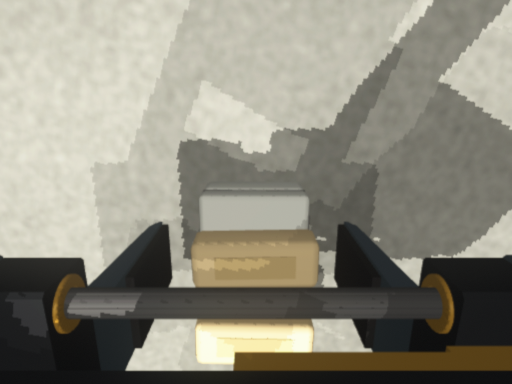

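```bash
python3 - <<'E'
from h import *
c=load("barA1");p,R,s=pose()
im=cv2.imread("pics/barA1.png")[180:300,180:340];cv2.imwrite("pics/barA1z.png",cv2.resize(im,None,fx=5,fy=5,interpolation=0))
print((onz(c,[(255,231)],.054)-p)@R,(onz(c,[(255,240)],.058)-p)@R,(onz(c,[(255,244)],.058)-p)@R)
E
```

```text
[[-0.0142  0.0185  0.0013]] [[-0.0182  0.0155  0.0013]] [[-0.0182  0.0134  0.0013]]
```

View pics/barA1z.png

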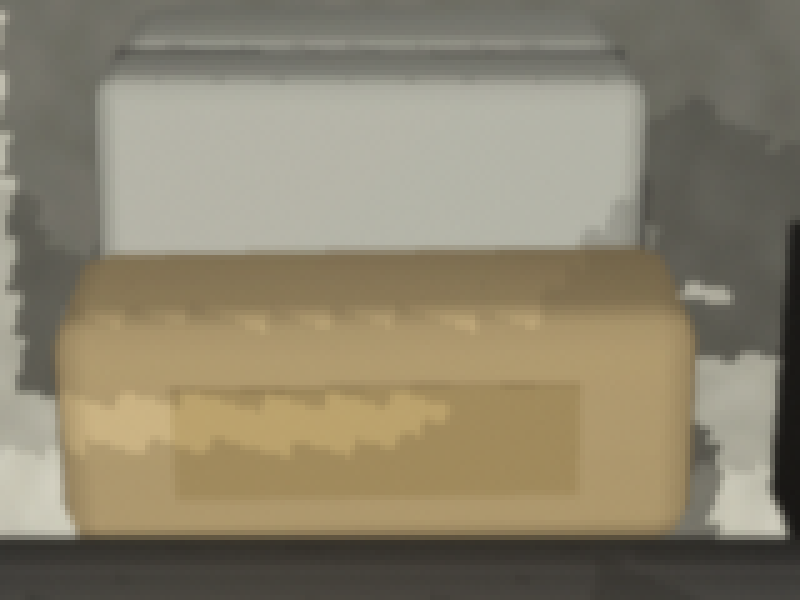

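>>> drive_tool --series '[{"tx":0.0,"ty":0,"tz":0,"twist":0,"hand":0.03},{"tx":0.0,"ty":0,"tz":0,"twist":0,"hand":0.03},{"tx":0.0,"ty":0,"tz":0,"twist":0,"hand":0.03},{"tx":0.0,"ty":0,"tz":0,"twist":0,"hand":0.03},{"tx":0.0,"ty":0,"tz":0,"twist":0,"hand":0.03},{"tx":0.0,"ty":0,"tz":0,"twist":0,"hand":0.03}]'

```text
time_s: 10.15
tool_pos: [0.4807, -0.1159, 0.0395]
ee_rot: [-1.871, 1.57, -0.028]
force: [-0.9, 0.9, 6.0]
opening: 0.0636
```

>>> drive_tool --series '[{"tx":-0.01,"ty":0,"tz":0,"twist":0,"hand":0.03},{"tx":-0.03,"ty":0,"tz":0,"twist":0,"hand":0.03},{"tx":-0.06,"ty":0,"tz":0,"twist":0,"hand":0.03},{"tx":-0.1,"ty":0,"tz":0,"twist":0,"hand":0.03},{"tx":-0.13,"ty":0,"tz":0,"twist":0,"hand":0.03},{"tx":-0.15,"ty":0,"tz":0,"twist":0,"hand":0.03},{"tx":-0.15,"ty":0,"tz":0,"twist":0,"hand":0.03}]'

```text
time_s: 10.85
tool_pos: [0.4822, -0.1164, 0.1922]
ee_rot: [-2.106, 1.564, -0.263]
force: [0.3, 0.2, -1.4]
opening: 0.0637
```

```bash
python3 - <<'E'
from h import *
p,R,s=pose();print(s["time_s"],p,R[:,2],s["force"],s["opening"])
print(go([.4500,.303,.19],1.609)); 
E
```

```text
10.85 [ 0.4822 -0.1164  0.1922] [-0.2688  0.9632 -0.0036] [ 0.3079  0.2387 -1.3865] 0.06371043598190866
[ 0.0012 -0.0817  0.4127  0.234 ]
```

>>> drive_tool --series '[{"tx":0,"ty":-0.082,"tz":0.413,"twist":0.234,"hand":0.03},{"tx":0,"ty":-0.082,"tz":0.413,"twist":0.234,"hand":0.03},{"tx":0,"ty":-0.082,"tz":0.413,"twist":0.234,"hand":0.03},{"tx":0,"ty":-0.082,"tz":0.413,"twist":0.234,"hand":0.03},{"tx":0,"ty":-0.082,"tz":0.413,"twist":0.234,"hand":0.03},{"tx":0,"ty":-0.082,"tz":0.413,"twist":0.234,"hand":0.03},{"tx":0,"ty":-0.082,"tz":0.413,"twist":0.234,"hand":0.03},{"tx":0,"ty":-0.082,"tz":0.413,"twist":0.234,"hand":0.03},{"tx":0,"ty":-0.082,"tz":0.413,"twist":0.234,"hand":0.03},{"tx":0,"ty":-0.082,"tz":0.413,"twist":0.234,"hand":0.03},{"tx":0.04,"ty":-0.082,"tz":0.413,"twist":0.234,"hand":0.03},{"tx":0.08,"ty":-0.082,"tz":0.413,"twist":0.234,"hand":0.03},{"tx":0.11,"ty":-0.082,"tz":0.413,"twist":0.234,"hand":0.03},{"tx":0.125,"ty":-0.082,"tz":0.413,"twist":0.234,"hand":0.03},{"tx":0.125,"ty":-0.082,"tz":0.413,"twist":0.234,"hand":0.03},{"tx":0.125,"ty":-0.082,"tz":0.413,"twist":0.234,"hand":0.03}]'

```text
time_s: 12.45
tool_pos: [0.4484, 0.3032, 0.0638]
ee_rot: [2.257, 1.57, -2.417]
force: [-0.0, 0.5, 0.9]
opening: 0.0637
```

```bash
python3 - <<'E'
from h import *
c=cap("wrist","barA2")
p,R,s=pose();print(s["time_s"],p,R[:,2],s["force"],s["opening"])
im=cv2.imread("pics/barA2.png")[160:310,155:355];cv2.imwrite("pics/barA2z.png",cv2.resize(im,None,fx=4,fy=4,interpolation=0))
E
```

```text
12.5 [0.4489 0.3037 0.0645] [-0.0377  0.9993  0.0004] [ 0.5639  0.3446 -0.6753] 0.06381057384966593
```

View pics/barA2.png

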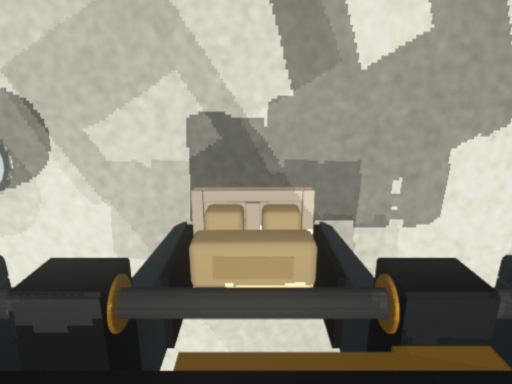

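View pics/barA2z.png

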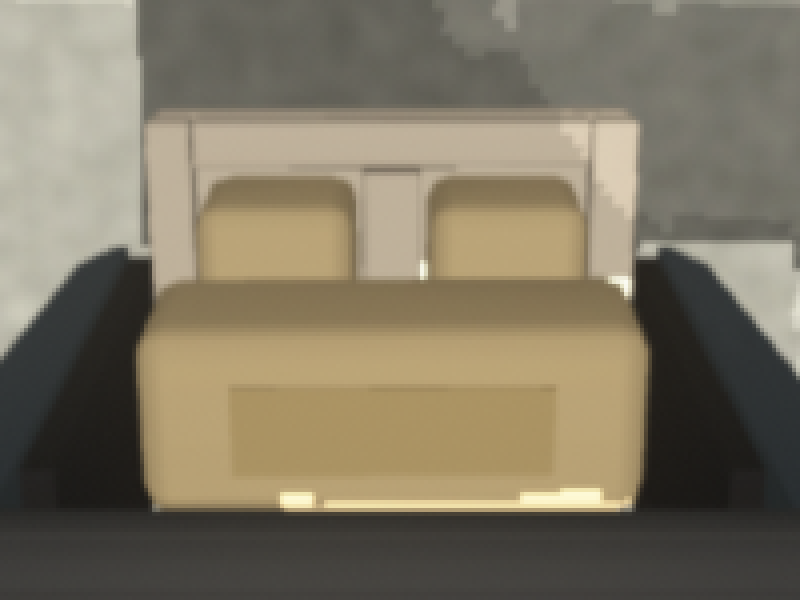

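```bash
python3 - <<'E'
from h import *
c=load("barA2");p,R,s=pose()
q=lambda u,v,z:((onz(c,[(u,v)],z)-p)@R)[0]
f=lambda x,y:((x+.5)/4+154.5,(y+.5)/4+159.5)
print("stand edge",q(*f(148,120),.012),q(*f(638,120),.012))
print("low bars end top",q(*f(277,205),.028),q(*f(507,205),.028), "L",q(*f(200,240),.028),q(*f(354,240),.028),q(*f(430,240),.028),q(*f(585,240),.028))
print("held bottom",q(*f(393,284),p[2]-.0035+.002),"top",q(*f(393,330),p[2]+.0185),q(*f(138,350),p[2]+.0185),q(*f(647,350),p[2]+.0185))
print("far top edge", q(*f(393,508),p[2]+.0185))
E
```

```text
stand edge [ 0.0525  0.0215 -0.042 ] [0.0525 0.0215 0.0407]
low bars end top [ 0.0365  0.0118 -0.0192] [0.0365 0.0118 0.0175] L [ 0.0365  0.0059 -0.0317] [ 0.0365  0.0059 -0.0069] [0.0365 0.0059 0.0053] [0.0365 0.0059 0.0302]
held bottom [ 0.0015  0.0125 -0.0006] top [-0.0185  0.0146 -0.0006] [-0.0185  0.012  -0.0315] [-0.0185  0.012   0.0301]
far top edge [-0.0185 -0.0097 -0.0006]
```

>>> drive_tool --series '[{"tx":0.01,"ty":-0.0015,"tz":0,"twist":0,"hand":0.03},{"tx":0.02,"ty":-0.0015,"tz":0,"twist":0,"hand":0.03},{"tx":0.027,"ty":-0.0015,"tz":0,"twist":0,"hand":0.03},{"tx":0.03,"ty":-0.0015,"tz":0,"twist":0,"hand":0.03},{"tx":0.031,"ty":-0.0015,"tz":0,"twist":0,"hand":0.03},{"tx":0.031,"ty":-0.0015,"tz":0,"twist":0,"hand":0.03}]'

```text
time_s: 13.1
tool_pos: [0.4499, 0.3041, 0.0329]
ee_rot: [1.402, 1.571, 3.011]
force: [-0.2, -0.6, -0.2]
opening: 0.0638
```

```bash
python3 - <<'E'
from h import *
c=cap("wrist","barA3")
p,R,s=pose();print(s["time_s"],p,R[:,2],s["force"],s["opening"])
im=cv2.imread("pics/barA3.png")[160:310,155:355];cv2.imwrite("pics/barA3z.png",cv2.resize(im,None,fx=4,fy=4,interpolation=0))
E
```

```text
13.15 [0.45   0.3041 0.0331] [-0.0382  0.9993  0.0002] [ 0.6051  0.1132 -0.5473] 0.0638179034329038
```

View pics/barA3z.png

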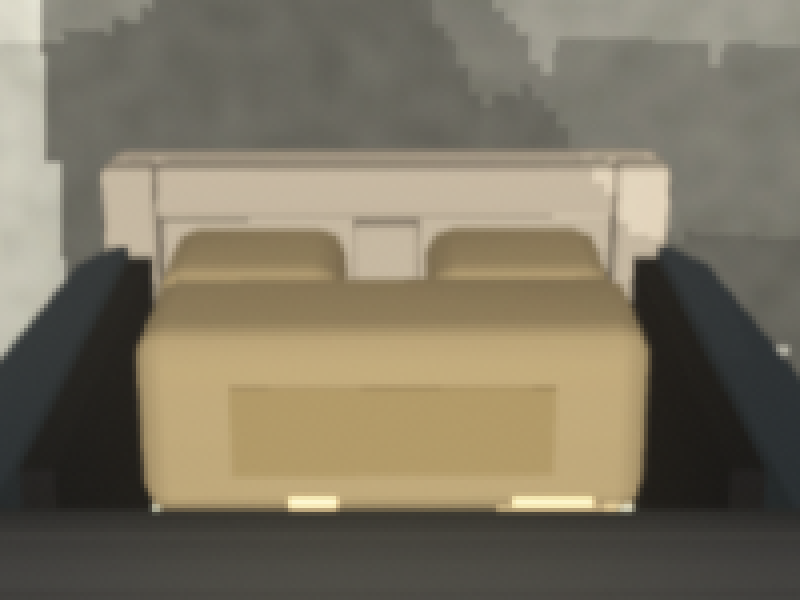

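```bash
python3 - <<'E'
from h import *
c=load("barA3");p,R,s=pose()
q=lambda u,v,z:((onz(c,[(u,v)],z)-p)@R)[0]
f=lambda x,y:((x+.5)/4+154.5,(y+.5)/4+159.5)
print("stand edge",q(*f(102,167),.012),q(*f(668,167),.012))
print("low bars end top",q(*f(163,275),.028),q(*f(608,275),.028), q(*f(346,270),.028),q(*f(427,270),.028))
print("held",q(*f(138,350),p[2]+.0185),q(*f(647,350),p[2]+.0185))
E
```

```text
stand edge [ 0.0211  0.0223 -0.0429] [0.0211 0.0224 0.0402]
low bars end top [ 0.0051  0.0117 -0.0319] [0.0051 0.0117 0.0295] [ 0.0051  0.0124 -0.0066] [0.0051 0.0124 0.0045]
held [-0.0185  0.0113 -0.0311] [-0.0185  0.0114  0.0307]
```

>>> drive_tool --series '[{"tx":0,"ty":-0.0007,"tz":-0.001,"twist":0,"hand":0.03},{"tx":0.001,"ty":-0.0007,"tz":-0.001,"twist":0,"hand":0.03},{"tx":0.0015,"ty":-0.0007,"tz":-0.001,"twist":0,"hand":0.03},{"tx":0.0015,"ty":-0.0007,"tz":-0.001,"twist":0,"hand":0.03}]'

```text
time_s: 13.55
tool_pos: [0.4507, 0.3031, 0.0315]
ee_rot: [-0.922, 1.571, 0.687]
force: [-1.3, 0.8, 0.3]
opening: 0.0636
```

>>> drive_tool --series '[{"tx":0.0007,"ty":0,"tz":0,"twist":0,"hand":0.03},{"tx":0.0007,"ty":0,"tz":0,"twist":0,"hand":0.03}]'

```text
time_s: 13.75
tool_pos: [0.4507, 0.3031, 0.0315]
ee_rot: [-1.105, 1.57, 0.504]
force: [-1.7, -0.2, 4.7]
opening: 0.0638
```

>>> drive_tool --series '[{"tx":0,"ty":0,"tz":0,"twist":0,"hand":0.066},{"tx":0,"ty":0,"tz":0,"twist":0,"hand":0.07},{"tx":0,"ty":0,"tz":0,"twist":0,"hand":0.085},{"tx":0,"ty":0,"tz":0,"twist":0,"hand":0.085},{"tx":-0.02,"ty":0,"tz":0,"twist":0,"hand":0.085},{"tx":-0.06,"ty":0,"tz":0,"twist":0,"hand":0.09},{"tx":-0.11,"ty":0,"tz":0,"twist":0,"hand":0.09},{"tx":-0.16,"ty":0,"tz":0,"twist":0,"hand":0.09},{"tx":-0.16,"ty":0,"tz":0,"twist":0,"hand":0.09},{"tx":-0.16,"ty":0,"tz":0,"twist":0,"hand":0.09}]'

```text
time_s: 14.75
tool_pos: [0.451, 0.3033, 0.1918]
ee_rot: [-1.013, 1.568, 0.596]
force: [0.2, 0.2, 0.3]
opening: 0.0903
```

```bash
python3 - <<'E'
from h import *
c=cap("wrist","barA4")
p,R,s=pose();print(s["time_s"],p,R[:,2],s["force"],s["opening"])
im=cv2.imread("pics/barA4.png")[110:230,180:340];cv2.imwrite("pics/barA4z.png",cv2.resize(im,None,fx=5,fy=5,interpolation=0))
print(go([.525,-.1028,.19],1.843-np.pi))
E
```

```text
14.8 [0.4501 0.3027 0.1901] [-0.0382  0.9993 -0.0005] [-0.0023 -0.2594 -0.9048] 0.09016685276226394
[ 0.0003 -0.0594 -0.408  -0.234 ]
```

View pics/barA4z.png

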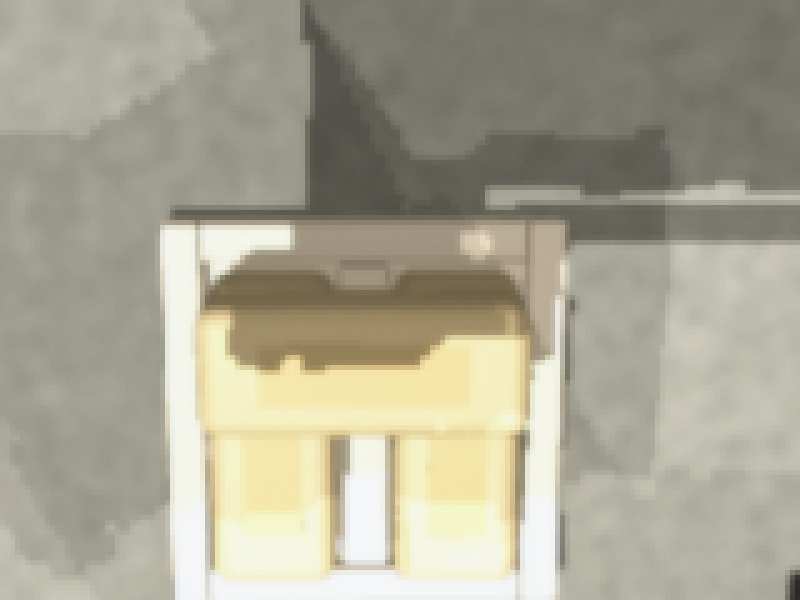

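```bash
python3 - <<'E'
from h import *
c=load("barA4");p,R,s=pose()
f=lambda L:(np.array(L)+.5)/5.+[179.5,109.5]
q=lambda L,z:(onz(c,f(L),z)-p)@R
print("A",q([(199,308),(529,306),(523,432),(200,432)],.05))
print("low far",q([(215,578),(328,578),(397,578),(512,576)],.028))
print("stand near",q([(161,222),(567,220)],.012))
E
```

```text
A [[ 0.1401  0.0127 -0.0304]
 [ 0.1401  0.0131  0.031 ]
 [ 0.1401 -0.0114  0.0306]
 [ 0.1401 -0.0114 -0.0309]]
low far [[ 0.1621 -0.0498 -0.0308]
 [ 0.1621 -0.0498 -0.0072]
 [ 0.1621 -0.0498  0.0072]
 [ 0.1621 -0.0494  0.0313]]
stand near [[ 0.1782  0.0224 -0.0415]
 [ 0.1781  0.0228  0.0421]]
```

>>> drive_tool --series '[{"tx":0,"ty":-0.06,"tz":-0.408,"twist":-0.234,"hand":0.09},{"tx":0,"ty":-0.06,"tz":-0.408,"twist":-0.234,"hand":0.09},{"tx":0,"ty":-0.06,"tz":-0.408,"twist":-0.234,"hand":0.09},{"tx":0,"ty":-0.06,"tz":-0.408,"twist":-0.234,"hand":0.09},{"tx":0,"ty":-0.06,"tz":-0.408,"twist":-0.234,"hand":0.09},{"tx":0,"ty":-0.06,"tz":-0.408,"twist":-0.234,"hand":0.09},{"tx":0,"ty":-0.06,"tz":-0.408,"twist":-0.234,"hand":0.09},{"tx":0,"ty":-0.06,"tz":-0.408,"twist":-0.234,"hand":0.09},{"tx":0,"ty":-0.06,"tz":-0.408,"twist":-0.234,"hand":0.09},{"tx":0,"ty":-0.06,"tz":-0.408,"twist":-0.234,"hand":0.09},{"tx":0,"ty":-0.06,"tz":-0.408,"twist":-0.234,"hand":0.09},{"tx":0,"ty":-0.06,"tz":-0.408,"twist":-0.234,"hand":0.09},{"tx":0,"ty":-0.06,"tz":-0.408,"twist":-0.234,"hand":0.09},{"tx":0,"ty":-0.06,"tz":-0.408,"twist":-0.234,"hand":0.09}]'

```text
time_s: 16.2
tool_pos: [0.5261, -0.1012, 0.1908]
ee_rot: [-0.562, 1.571, 1.283]
force: [-0.4, 1.0, 0.6]
opening: 0.0903
```

```bash
python3 - <<'E'
from h import *
c=cap("wrist","pile3")
p,R,s=pose();print(s["time_s"],p,R[:,2],s["force"],s["opening"])
im=cv2.imread("pics/pile3.png")[90:240,180:330];cv2.imwrite("pics/pile3z.png",cv2.resize(im,(600,600),interpolation=0)[:600])
print(go([.526,-.1022,.0385],1.843-np.pi))
E
```

```text
16.25 [ 0.5261 -0.1014  0.1908] [-0.2703  0.9628  0.0001] [ 0.3789 -0.7215  0.8628] 0.08987625971278766
[ 0.1523  0.0004 -0.0007  0.0015]
```

View pics/pile3z.png

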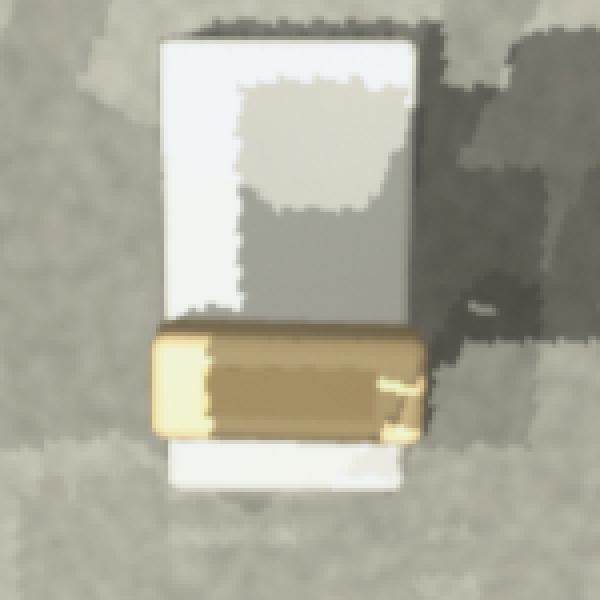

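```bash
python3 - <<'E'
from h import *
c=load("pile3");p,R,s=pose()
f=lambda L:(np.array(L)+.5)/4.+[179.5,89.5]
q=lambda L,z:(onz(c,f(L),z)-p)@R
print("B",q([(153,334),(427,334),(424,443),(153,439)],.058))
C=onz(c,f([(160,40),(415,40),(403,488),(168,490)]),.036)[:,:2];print(C,C.mean(0),np.linalg.norm(np.roll(C,-1,0)-C,axis=1))
E
```

```text
B [[ 0.1328  0.0142 -0.0315]
 [ 0.1328  0.0143  0.0306]
 [ 0.1329 -0.0116  0.0306]
 [ 0.1328 -0.0106 -0.0322]]
[[ 0.4592 -0.1516]
 [ 0.4434 -0.0955]
 [ 0.5476 -0.0664]
 [ 0.5642 -0.1231]] [ 0.5036 -0.1091] [0.0583 0.1082 0.0591 0.1088]
```

>>> drive_tool --series '[{"tx":0.04,"ty":0.001,"tz":-0.0007,"twist":0,"hand":0.09},{"tx":0.08,"ty":0.001,"tz":-0.0007,"twist":0,"hand":0.09},{"tx":0.115,"ty":0.001,"tz":-0.0007,"twist":0,"hand":0.09},{"tx":0.14,"ty":0.001,"tz":-0.0007,"twist":0,"hand":0.09},{"tx":0.1515,"ty":0.001,"tz":-0.0007,"twist":0,"hand":0.09},{"tx":0.1515,"ty":0.001,"tz":-0.0007,"twist":0,"hand":0.09},{"tx":0.1515,"ty":0.001,"tz":-0.0007,"twist":0,"hand":0.09},{"tx":0.1515,"ty":0.001,"tz":-0.0007,"twist":0,"hand":0.03},{"tx":0.1515,"ty":0.001,"tz":-0.0007,"twist":0,"hand":0.03},{"tx":0.1515,"ty":0.001,"tz":-0.0007,"twist":0,"hand":0.03},{"tx":0.1515,"ty":0.001,"tz":-0.0007,"twist":0,"hand":0.03},{"tx":0.1515,"ty":0.001,"tz":-0.0007,"twist":0,"hand":0.03},{"tx":0.1515,"ty":0.001,"tz":-0.0007,"twist":0,"hand":0.03}]'

```text
time_s: 17.55
tool_pos: [0.5257, -0.1033, 0.0399]
ee_rot: [-1.85, 1.57, -0.007]
force: [-1.5, 0.0, 6.3]
opening: 0.0638
```

```bash
python3 - <<'E'
from h import *
p,R,s=pose();print(s["time_s"],p,R[:,2],s["force"],s["opening"])
E
```

```text
17.55 [ 0.5257 -0.1033  0.0399] [-0.2687  0.9632 -0.0003] [-1.5408  0.0353  6.2747] 0.06382993466521618
```

>>> drive_tool --series '[{"tx":-0.01,"ty":0,"tz":0,"twist":0,"hand":0.03},{"tx":-0.03,"ty":0,"tz":0,"twist":0,"hand":0.03},{"tx":-0.06,"ty":0,"tz":0,"twist":0,"hand":0.03},{"tx":-0.1,"ty":0,"tz":0,"twist":0,"hand":0.03},{"tx":-0.13,"ty":0,"tz":0,"twist":0,"hand":0.03},{"tx":-0.15,"ty":0,"tz":0,"twist":0,"hand":0.03},{"tx":-0.15,"ty":0,"tz":0,"twist":0,"hand":0.03},{"tx":-0.15,"ty":0,"tz":0,"twist":0,"hand":0.03}]'

```text
time_s: 18.35
tool_pos: [0.5249, -0.1033, 0.1888]
ee_rot: [0.96, 1.57, 2.803]
force: [0.7, -0.5, -0.6]
opening: 0.0639
```

```bash
python3 - <<'E'
from h import *
p,R,s=pose();print(s["time_s"],p,R[:,2],s["force"],s["opening"])
print(go([.4887,.3045,.19],1.609)); 
E
```

```text
18.35 [ 0.5249 -0.1033  0.1888] [-0.2689  0.9632  0.0003] [ 0.6932 -0.4592 -0.6146] 0.0638673067850833
[-0.0011 -0.0747  0.4025  0.234 ]
```

>>> drive_tool --series '[{"tx":0,"ty":-0.075,"tz":0.4025,"twist":0.234,"hand":0.03},{"tx":0,"ty":-0.075,"tz":0.4025,"twist":0.234,"hand":0.03},{"tx":0,"ty":-0.075,"tz":0.4025,"twist":0.234,"hand":0.03},{"tx":0,"ty":-0.075,"tz":0.4025,"twist":0.234,"hand":0.03},{"tx":0,"ty":-0.075,"tz":0.4025,"twist":0.234,"hand":0.03},{"tx":0,"ty":-0.075,"tz":0.4025,"twist":0.234,"hand":0.03},{"tx":0,"ty":-0.075,"tz":0.4025,"twist":0.234,"hand":0.03},{"tx":0,"ty":-0.075,"tz":0.4025,"twist":0.234,"hand":0.03},{"tx":0,"ty":-0.075,"tz":0.4025,"twist":0.234,"hand":0.03},{"tx":0,"ty":-0.075,"tz":0.4025,"twist":0.234,"hand":0.03},{"tx":0.04,"ty":-0.075,"tz":0.4025,"twist":0.234,"hand":0.03},{"tx":0.08,"ty":-0.075,"tz":0.4025,"twist":0.234,"hand":0.03},{"tx":0.105,"ty":-0.075,"tz":0.4025,"twist":0.234,"hand":0.03},{"tx":0.105,"ty":-0.075,"tz":0.4025,"twist":0.234,"hand":0.03},{"tx":0.105,"ty":-0.075,"tz":0.4025,"twist":0.234,"hand":0.03}]'

```text
time_s: 19.85
tool_pos: [0.4897, 0.303, 0.0842]
ee_rot: [2.387, 1.57, -2.289]
force: [0.5, -0.0, -0.4]
opening: 0.0638
```

```bash
python3 - <<'E'
from h import *
c=cap("wrist","barB2")
p,R,s=pose();print(s["time_s"],p,R[:,2],s["force"],s["opening"])
im=cv2.imread("pics/barB2.png")[130:280,155:355];cv2.imwrite("pics/barB2z.png",cv2.resize(im,None,fx=4,fy=4,interpolation=0))
E
```

```text
19.9 [0.4904 0.3038 0.0853] [-0.037   0.9993  0.0005] [-0.1028 -0.7011 -1.0422] 0.06408808902689916
```

View pics/barB2z.png

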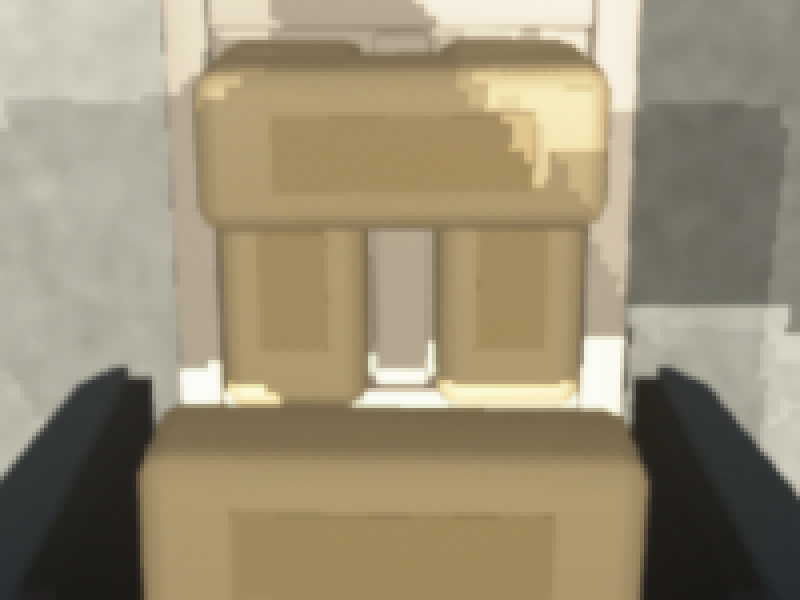

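```bash
python3 - <<'E'
from h import *
c=load("barB2");p,R,s=pose()
q=lambda u,v,z:((onz(c,[(u,v)],z)-p)@R)[0]
f=lambda x,y:((x+.5)/4+154.5,(y+.5)/4+129.5)
print("A",q(*f(197,140),.05),q(*f(608,140),.05),"edges",q(*f(400,66),.05),q(*f(400,223),.05), "tilt",q(*f(220,224),.05),q(*f(590,222),.05))
print("low",q(*f(222,300),.028),q(*f(581,300),.028),"ends",q(*f(300,400),.026),q(*f(510,398),.026))
h=p[2]+.0185
print("held",q(*f(140,490),h),q(*f(647,490),h),"near top",q(*f(200,457),h),q(*f(580,457),h),"near bot",q(*f(390,410),p[2]-.002))
E
```

```text
A [ 0.0353  0.0422 -0.0307] [0.0353 0.0423 0.0318] edges [0.0353 0.0535 0.0001] [0.0353 0.0292 0.0002] tilt [ 0.0353  0.029  -0.0277] [0.0353 0.0294 0.0296]
low [ 0.0573  0.0097 -0.0307] [0.0573 0.0097 0.0318] ends [ 0.0593 -0.0099 -0.0176] [ 0.0594 -0.0094  0.0201]
held [-0.0185  0.0096 -0.0315] [-0.0185  0.0097  0.03  ] near top [-0.0185  0.014  -0.0241] [-0.0185  0.014   0.0217] near bot [ 0.002   0.0117 -0.0013]
```

>>> drive_tool --series '[{"tx":0,"ty":0.0034,"tz":0.0013,"twist":0,"hand":0.03},{"tx":0.01,"ty":0.0034,"tz":0.0013,"twist":0,"hand":0.03},{"tx":0.02,"ty":0.0034,"tz":0.0013,"twist":0,"hand":0.03},{"tx":0.025,"ty":0.0034,"tz":0.0013,"twist":0,"hand":0.03},{"tx":0.025,"ty":0.0034,"tz":0.0013,"twist":0,"hand":0.03},{"tx":0.025,"ty":0.0034,"tz":0.0013,"twist":0,"hand":0.03}]'

```text
time_s: 20.5
tool_pos: [0.486, 0.3057, 0.059]
ee_rot: [2.022, 1.57, -2.653]
force: [0.7, 0.3, -1.1]
opening: 0.0637
```

```bash
python3 - <<'E'
from h import *
c=cap("wrist","barB3")
p,R,s=pose();print(s["time_s"],p,R[:,2],s["force"],s["opening"])
im=cv2.imread("pics/barB3.png")[140:290,155:355];cv2.imwrite("pics/barB3z.png",cv2.resize(im,None,fx=4,fy=4,interpolation=0))
E
```

```text
20.55 [0.4861 0.3058 0.0593] [-0.0383  0.9993  0.0001] [-0.0732  0.1002 -0.3479] 0.06366164096794838
```

View pics/barB3z.png

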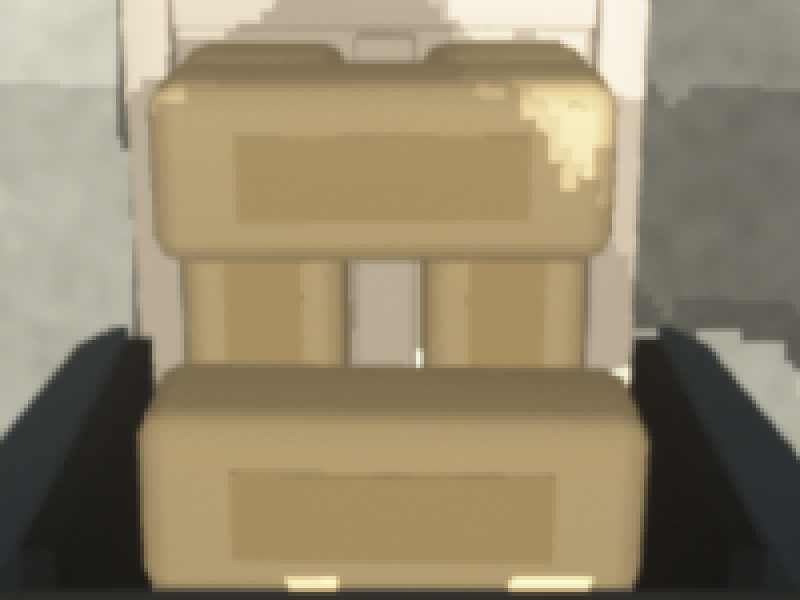

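```bash
python3 - <<'E'
from h import *
c=load("barB3");p,R,s=pose()
q=lambda u,v,z:((onz(c,[(u,v)],z)-p)@R)[0]
f=lambda x,y:((x+.5)/4+154.5,(y+.5)/4+139.5)
print("A",q(*f(151,160),.05),q(*f(613,160),.05),"edges",q(*f(390,82),.05),q(*f(390,257),.05), "tilt",q(*f(180,258),.05),q(*f(590,257),.05))
print("low",q(*f(184,310),.028),q(*f(586,310),.028))
h=p[2]+.0185
print("held",q(*f(140,450),h),q(*f(648,450),h),"near top",q(*f(200,416),h),q(*f(580,416),h),"near bot",q(*f(390,369),p[2]-.002))
E
```

```text
A [ 0.0093  0.0383 -0.0329] [0.0093 0.0384 0.0295] edges [ 0.0093  0.049  -0.0006] [ 0.0093  0.0246 -0.0006] tilt [ 0.0093  0.0244 -0.0296] [0.0093 0.0246 0.027 ]
low [ 0.0313  0.0088 -0.033 ] [0.0313 0.0089 0.0301]
held [-0.0185  0.0087 -0.0311] [-0.0185  0.0087  0.0309] near top [-0.0185  0.0132 -0.0236] [-0.0185  0.0132  0.0224] near bot [ 0.002   0.0109 -0.0006]
```

>>> drive_tool --series '[{"tx":0.01,"ty":-0.0005,"tz":-0.0015,"twist":0,"hand":0.03},{"tx":0.02,"ty":-0.0005,"tz":-0.0015,"twist":0,"hand":0.03},{"tx":0.0255,"ty":-0.0005,"tz":-0.0015,"twist":0,"hand":0.03},{"tx":0.0255,"ty":-0.0005,"tz":-0.0015,"twist":0,"hand":0.03},{"tx":0.0255,"ty":-0.0005,"tz":-0.0015,"twist":0,"hand":0.03}]'

```text
time_s: 21.05
tool_pos: [0.4865, 0.3042, 0.0335]
ee_rot: [1.926, 1.57, -2.749]
force: [0.1, 0.2, -0.7]
opening: 0.0637
```

```bash
python3 - <<'E'
from h import *
c=cap("wrist","barB4")
p,R,s=pose();print(s["time_s"],p,R[:,2],s["force"],s["opening"])
im=cv2.imread("pics/barB4.png")[140:290,155:355];cv2.imwrite("pics/barB4z.png",cv2.resize(im,None,fx=4,fy=4,interpolation=0))
E
```

```text
21.1 [0.4866 0.3043 0.0337] [-0.0381  0.9993  0.0001] [ 0.022   0.3161 -0.7419] 0.06414463730018384
```

View pics/barB4z.png

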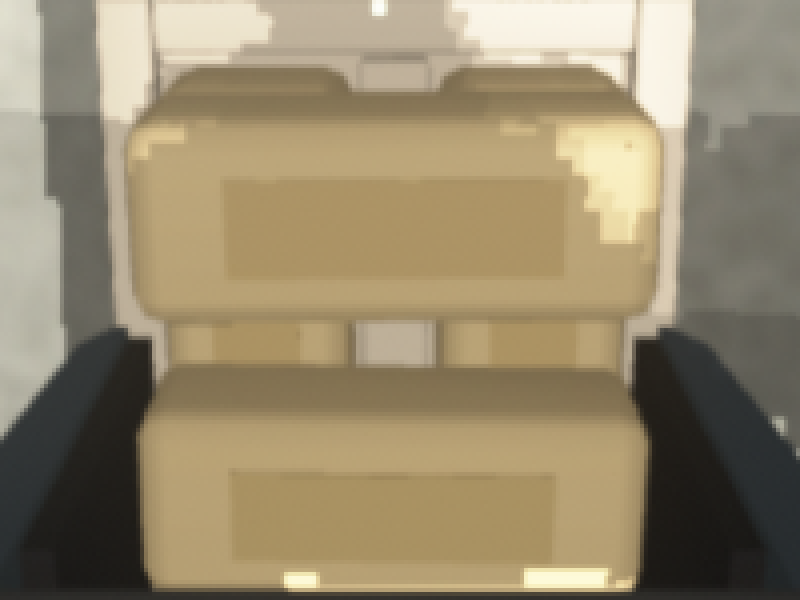

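```bash
python3 - <<'E'
from h import *
c=load("barB4");p,R,s=pose()
q=lambda u,v,z:((onz(c,[(u,v)],z)-p)@R)[0]
f=lambda x,y:((x+.5)/4+154.5,(y+.5)/4+139.5)
print("A",q(*f(390,122),.05),q(*f(390,317),.05),q(*f(180,318),.05),q(*f(600,316),.05))
h=p[2]+.0185
print("held",q(*f(390,416),h),q(*f(390,369),p[2]-.002),q(*f(160,345),.028),q(*f(620,345),.028))
E
```

```text
A [-0.0163  0.049  -0.0005] [-0.0163  0.0251 -0.0005] [-0.0163  0.0249 -0.0258] [-0.0163  0.0252  0.0247]
held [-0.0185  0.0132 -0.0005] [ 0.002   0.0109 -0.0006] [ 0.0057  0.0129 -0.0323] [0.0057 0.0129 0.0312]
```

>>> drive_tool --series '[{"tx":0,"ty":-0.0017,"tz":0,"twist":0,"hand":0.03},{"tx":0.001,"ty":-0.0017,"tz":0,"twist":0,"hand":0.03},{"tx":0.002,"ty":-0.0017,"tz":0,"twist":0,"hand":0.03},{"tx":0.002,"ty":-0.0017,"tz":0,"twist":0,"hand":0.03}]'

```text
time_s: 21.5
tool_pos: [0.4884, 0.3043, 0.0319]
ee_rot: [-1.037, 1.57, 0.572]
force: [-0.1, -1.4, 0.4]
opening: 0.0637
```

>>> drive_tool --series '[{"tx":0.0005,"ty":0,"tz":0,"twist":0,"hand":0.03},{"tx":0.0005,"ty":0,"tz":0,"twist":0,"hand":0.03}]'

```text
time_s: 21.7
tool_pos: [0.4884, 0.3044, 0.0319]
ee_rot: [-1.153, 1.57, 0.456]
force: [-1.3, 0.4, 5.0]
opening: 0.0637
```

>>> drive_tool --series '[{"tx":0,"ty":0,"tz":0,"twist":0,"hand":0.066},{"tx":0,"ty":0,"tz":0,"twist":0,"hand":0.07},{"tx":0,"ty":0,"tz":0,"twist":0,"hand":0.085},{"tx":0,"ty":0,"tz":0,"twist":0,"hand":0.085},{"tx":-0.02,"ty":0,"tz":0,"twist":0,"hand":0.085},{"tx":-0.06,"ty":0.005,"tz":0,"twist":0,"hand":0.09},{"tx":-0.11,"ty":0.015,"tz":0,"twist":0,"hand":0.09},{"tx":-0.16,"ty":0.02,"tz":0,"twist":0,"hand":0.09},{"tx":-0.16,"ty":0.02,"tz":0,"twist":0,"hand":0.09},{"tx":-0.16,"ty":0.02,"tz":0,"twist":0,"hand":0.09},{"tx":-0.16,"ty":0.02,"tz":0,"twist":0,"hand":0.09}]'

```text
time_s: 22.8
tool_pos: [0.4674, 0.303, 0.1898]
ee_rot: [2.07, 1.568, -2.604]
force: [-0.4, 0.2, -0.4]
opening: 0.0902
```

```bash
python3 - <<'E'
from h import *
c=cap("wrist","barB5")
p,R,s=pose();print(s["time_s"],p,R[:,2],s["force"],s["opening"])
im=cv2.imread("pics/barB5.png")[110:230,180:340];cv2.imwrite("pics/barB5z.png",cv2.resize(im,None,fx=5,fy=5,interpolation=0))
E
```

```text
22.85 [0.4674 0.3029 0.1893] [-0.0381  0.9993 -0.0018] [ 0.635  -0.5894  0.1782] 0.08997870990574948
```

View pics/barB5z.png

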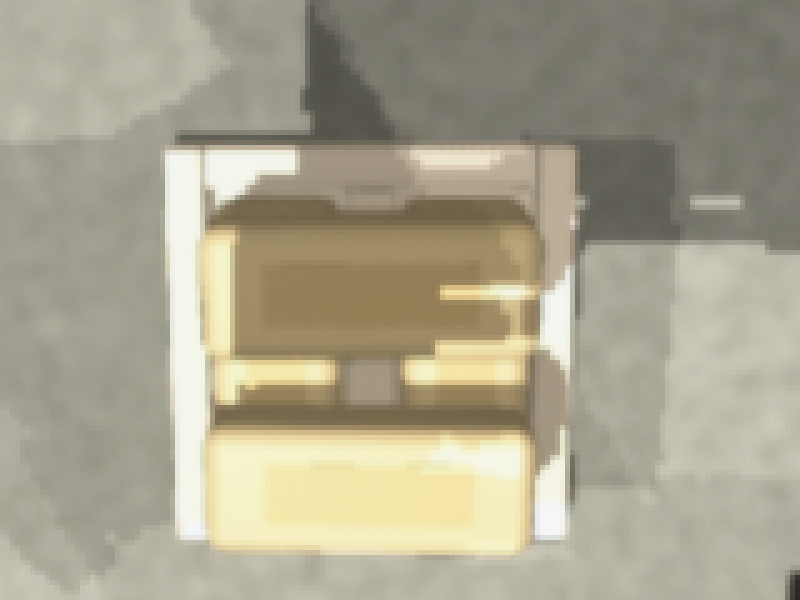

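```bash
python3 - <<'E'
from h import *
c=load("barB5");p,R,s=pose()
f=lambda L:(np.array(L)+.5)/5.+[179.5,109.5]
q=lambda L,z:(onz(c,f(L),z)-p)@R
print("A",q([(203,226),(541,226),(534,354),(204,357)],.05)[:,1:])
print("B",q([(208,428),(531,430),(529,552),(211,552)],.05)[:,1:])
print("stand",q([(165,146),(578,146),(569,540),(178,540)],.012)[:,1:])
print("low inner/outer",q([(216,370),(335,370),(404,370),(525,370)],.028)[:,1:])
E
```

```text
A [[ 0.0295 -0.0298]
 [ 0.0296  0.0319]
 [ 0.0056  0.0314]
 [ 0.0049 -0.0303]]
B [[-0.0089 -0.0299]
 [-0.0092  0.0312]
 [-0.0337  0.0315]
 [-0.0338 -0.0299]]
stand [[ 0.0394 -0.0407]
 [ 0.0395  0.0429]
 [-0.0451  0.044 ]
 [-0.0452 -0.0406]]
low inner/outer [[-0.0032 -0.03  ]
 [-0.0032 -0.0062]
 [-0.0031  0.0076]
 [-0.0031  0.0319]]
```

The block is square: the upper bars are 38.8 mm apart, centre to centre, and centred on the stand within 1 mm. Next I'll view the caddy bay.

```bash
python3 - <<'E'
from h import *
print(go([.555,-.37,.26],np.pi/2)); 
E
```

```text
[-0.0697 -0.0617 -0.6759  0.0381]
```

>>> drive_tool --series '[{"tx":-0.07,"ty":-0.062,"tz":-0.676,"twist":0.038,"hand":0.09},{"tx":-0.07,"ty":-0.062,"tz":-0.676,"twist":0.038,"hand":0.09},{"tx":-0.07,"ty":-0.062,"tz":-0.676,"twist":0.038,"hand":0.09},{"tx":-0.07,"ty":-0.062,"tz":-0.676,"twist":0.038,"hand":0.09},{"tx":-0.07,"ty":-0.062,"tz":-0.676,"twist":0.038,"hand":0.09},{"tx":-0.07,"ty":-0.062,"tz":-0.676,"twist":0.038,"hand":0.09},{"tx":-0.07,"ty":-0.062,"tz":-0.676,"twist":0.038,"hand":0.09},{"tx":-0.07,"ty":-0.062,"tz":-0.676,"twist":0.038,"hand":0.09},{"tx":-0.07,"ty":-0.062,"tz":-0.676,"twist":0.038,"hand":0.09},{"tx":-0.07,"ty":-0.062,"tz":-0.676,"twist":0.038,"hand":0.09},{"tx":-0.07,"ty":-0.062,"tz":-0.676,"twist":0.038,"hand":0.09},{"tx":-0.07,"ty":-0.062,"tz":-0.676,"twist":0.038,"hand":0.09},{"tx":-0.07,"ty":-0.062,"tz":-0.676,"twist":0.038,"hand":0.09},{"tx":-0.07,"ty":-0.062,"tz":-0.676,"twist":0.038,"hand":0.09},{"tx":-0.07,"ty":-0.062,"tz":-0.676,"twist":0.038,"hand":0.09},{"tx":-0.07,"ty":-0.062,"tz":-0.676,"twist":0.038,"hand":0.09},{"tx":-0.07,"ty":-0.062,"tz":-0.676,"twist":0.038,"hand":0.09},{"tx":-0.07,"ty":-0.062,"tz":-0.676,"twist":0.038,"hand":0.09}]'

```text
time_s: 24.65
tool_pos: [0.556, -0.3681, 0.2609]
ee_rot: [0.674, 1.569, 2.247]
force: [-0.1, -0.3, -0.3]
opening: 0.09
```

```bash
python3 - <<'E'
from h import *
c=cap("wrist","bay1")
p,R,s=pose();print(s["time_s"],p,R[:,2],s["force"],s["opening"],s["joints"])
E
```

```text
24.7 [ 0.5561 -0.3682  0.2612] [-0.0018  1.      0.0006] [ 0.4236 -0.0775 -0.4688] 0.08980481482892132 [-0.6023  0.4481  1.2473  0.0003  1.4468 -2.1749]
```

View pics/bay1.png

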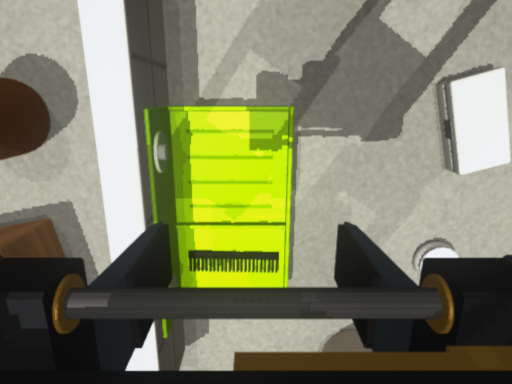

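```bash
python3 - <<'E'
from h import *
im=cv2.imread("pics/bay1.png")[90:240,130:310];cv2.imwrite("pics/bay1z.png",cv2.resize(im,None,fx=4,fy=4,interpolation=0))
E
```

```text
(no output)
```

View pics/bay1z.png

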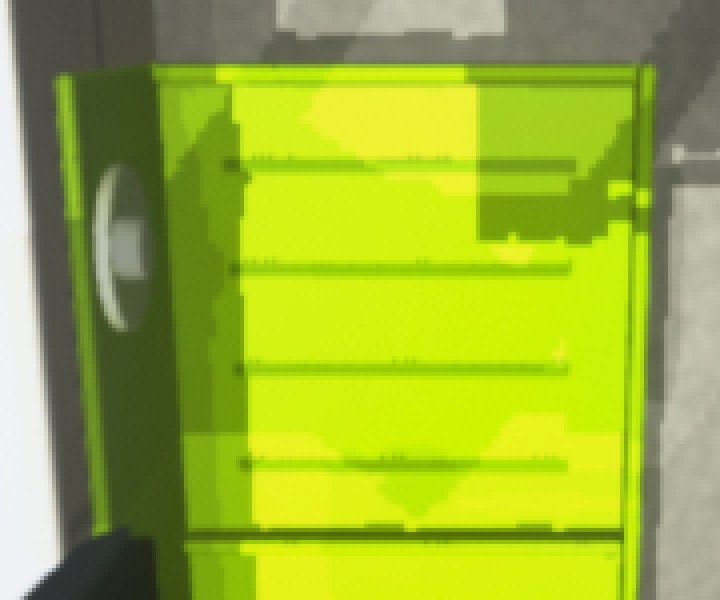

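```bash
python3 - <<'E'
from h import *
c=load("bay1")
f=lambda L:(np.array(L)+.5)/4.+[129.5,89.5]
q=lambda L,z:onz(c,f(L),z)[:,:2]
print("slots",q([(228,165),(576,165),(235,270),(571,270),(237,370),(568,370),(243,465),(567,465)],.034))
print("floor left",q([(161,90),(173,300),(187,525)],.034))
print("right lip inner@floor",q([(638,90),(630,300),(622,525)],.034)," at top",q([(638,90),(622,525)],.044))
print("near lip",q([(155,66),(640,66)],.044),q([(170,84),(630,84)],.034))
print("divider top edge",q([(190,529),(620,527)],.044),q([(190,541),(620,541)],.044))
E
```

```text
slots [[ 0.5133 -0.4439]
 [ 0.513  -0.3442]
 [ 0.5436 -0.4435]
 [ 0.5434 -0.3451]
 [ 0.5737 -0.4444]
 [ 0.5735 -0.3454]
 [ 0.6036 -0.4441]
 [ 0.6034 -0.3452]]
floor left [[ 0.4925 -0.4617]
 [ 0.5525 -0.4622]
 [ 0.6231 -0.4624]]
right lip inner@floor [[ 0.4921 -0.3272]
 [ 0.5522 -0.3276]
 [ 0.6228 -0.3278]]  at top [[ 0.4917 -0.3282]
 [ 0.6191 -0.3289]]
near lip [[ 0.4856 -0.4606]
 [ 0.4853 -0.3279]] [[ 0.4908 -0.4591]
 [ 0.4905 -0.3295]]
divider top edge [[ 0.6207 -0.4592]
 [ 0.6198 -0.3294]] [[ 0.6245 -0.4595]
 [ 0.6243 -0.3293]]
```

```bash
python3 - <<'E'
from h import *
print(go([.5036,-.1091,.15],1.843-np.pi)); print(go([.5036,-.1091,.26],1.843-np.pi))
c=load("top0");print(onz(c,[(295,140)],.03))
E
```

```text
[ 0.1114  0.052   0.2591 -0.2704]
[ 0.0014  0.052   0.2592 -0.2704]
[[ 0.6818 -0.1168  0.03  ]]
```

>>> drive_tool --series '[{"tx":0,"ty":0.052,"tz":0.259,"twist":-0.2704,"hand":0.09},{"tx":0,"ty":0.052,"tz":0.259,"twist":-0.2704,"hand":0.09},{"tx":0,"ty":0.052,"tz":0.259,"twist":-0.2704,"hand":0.09},{"tx":0,"ty":0.052,"tz":0.259,"twist":-0.2704,"hand":0.09},{"tx":0.03,"ty":0.052,"tz":0.259,"twist":-0.2704,"hand":0.09},{"tx":0.07,"ty":0.052,"tz":0.259,"twist":-0.2704,"hand":0.09},{"tx":0.11,"ty":0.052,"tz":0.259,"twist":-0.2704,"hand":0.09},{"tx":0.11,"ty":0.052,"tz":0.259,"twist":-0.2704,"hand":0.09},{"tx":0.11,"ty":0.052,"tz":0.259,"twist":-0.2704,"hand":0.09},{"tx":0.11,"ty":0.052,"tz":0.259,"twist":-0.2704,"hand":0.09}]'

```text
time_s: 25.7
tool_pos: [0.5058, -0.1113, 0.1537]
ee_rot: [-2.069, 1.566, -0.228]
force: [0.4, -1.3, 0.6]
opening: 0.0899
```

```bash
python3 - <<'E'
from h import *
c=cap("wrist","case1")
p,R,s=pose();print(s["time_s"],p,R[:,2],s["force"],s["opening"])
im=cv2.imread("pics/case1.png")[100:250,160:350];cv2.imwrite("pics/case1z.png",cv2.resize(im,None,fx=4,fy=4,interpolation=0))
E
```

```text
25.75 [ 0.5058 -0.1114  0.1537] [-0.2668  0.9637 -0.0024] [ 0.3292 -0.0964 -0.1575] 0.08995981092054409
```

View pics/case1z.png

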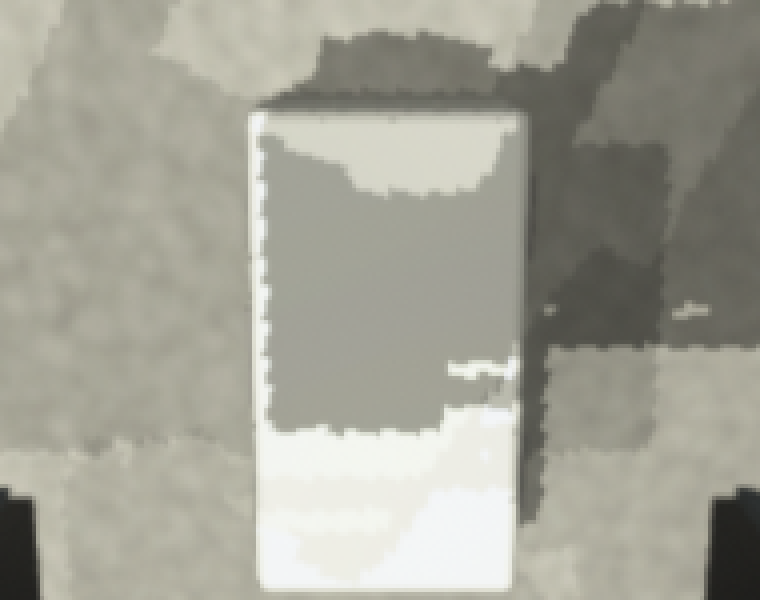

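```bash
python3 - <<'E'
from h import *
c=load("case1");p,R,s=pose();print(p)
f=lambda L:(np.array(L)+.5)/4.+[159.5,99.5]
P=onz(c,f([(249,114),(527,114),(511,590),(258,590)]),.036)
print((P-p)@R,((P-p)@R).mean(0),P.mean(0),np.linalg.norm(np.roll(P,-1,0)-P,axis=1),np.degrees(np.arctan2(*(P[1]-P[0])[1::-1])))
E
```

```text
[ 0.5058 -0.1114  0.1537]
[[ 0.1175  0.0557 -0.0256]
 [ 0.1174  0.0558  0.032 ]
 [ 0.1179 -0.052   0.0319]
 [ 0.118  -0.0521 -0.0263]] [0.1177 0.0018 0.003 ] [ 0.5038 -0.1091  0.036 ] [0.0576 0.1078 0.0582 0.1079] 105.53373218129599
```

>>> drive_tool --series '[{"tx":0.04,"ty":0,"tz":0,"twist":0,"hand":0.09},{"tx":0.08,"ty":0,"tz":0,"twist":0,"hand":0.09},{"tx":0.095,"ty":0,"tz":0,"twist":0,"hand":0.09},{"tx":0.095,"ty":0,"tz":0,"twist":0,"hand":0.09},{"tx":0.095,"ty":0,"tz":0,"twist":0,"hand":0.09}]'

```text
time_s: 26.25
tool_pos: [0.5055, -0.1113, 0.0578]
ee_rot: [-2.064, 1.568, -0.223]
force: [-0.1, -0.0, 0.4]
opening: 0.0899
```

```bash
python3 - <<'E'
from h import *
p,R,s=pose();print(s["time_s"],p,R[:,2]); C=np.array([.5038,-.1091,p[2]]);print((C-p)@R)
E
```

```text
26.25 [ 0.5055 -0.1113  0.0578] [-0.2668  0.9638 -0.0015]
[-0.      0.001   0.0026]
```

>>> drive_tool --series '[{"tx":0.01,"ty":0.001,"tz":0.0026,"twist":0,"hand":0.09},{"tx":0.03,"ty":0.001,"tz":0.0026,"twist":0,"hand":0.09},{"tx":0.045,"ty":0.001,"tz":0.0026,"twist":0,"hand":0.09},{"tx":0.05,"ty":0.001,"tz":0.0026,"twist":0,"hand":0.09},{"tx":0.05,"ty":0.001,"tz":0.0026,"twist":0,"hand":0.09},{"tx":0.05,"ty":0.001,"tz":0.0026,"twist":0,"hand":0.03},{"tx":0.05,"ty":0.001,"tz":0.0026,"twist":0,"hand":0.03},{"tx":0.05,"ty":0.001,"tz":0.0026,"twist":0,"hand":0.03},{"tx":0.05,"ty":0.001,"tz":0.0026,"twist":0,"hand":0.03},{"tx":0.05,"ty":0.001,"tz":0.0026,"twist":0,"hand":0.03},{"tx":0.05,"ty":0.001,"tz":0.0026,"twist":0,"hand":0.03}]'

```text
time_s: 27.35
tool_pos: [0.5026, -0.1085, 0.0067]
ee_rot: [-2.054, 1.57, -0.213]
force: [-0.2, -0.3, 3.1]
opening: 0.06
```

>>> drive_tool --series '[{"tx":-0.01,"ty":0,"tz":0,"twist":0,"hand":0.03},{"tx":-0.03,"ty":0,"tz":0,"twist":0,"hand":0.03},{"tx":-0.06,"ty":0,"tz":0,"twist":0,"hand":0.03},{"tx":-0.1,"ty":0,"tz":0,"twist":0,"hand":0.03},{"tx":-0.14,"ty":0,"tz":0,"twist":0,"hand":0.03},{"tx":-0.18,"ty":0,"tz":0,"twist":0,"hand":0.03},{"tx":-0.21,"ty":0,"tz":0,"twist":0,"hand":0.03},{"tx":-0.21,"ty":0,"tz":0,"twist":0,"hand":0.03},{"tx":-0.21,"ty":0,"tz":0,"twist":0,"hand":0.03}]'

```text
time_s: 28.25
tool_pos: [0.5019, -0.1083, 0.2164]
ee_rot: [-1.425, 1.571, 0.417]
force: [-0.6, -0.1, -1.7]
opening: 0.0597
```

```bash
python3 - <<'E'
from h import *
c=cap("wrist","case2")
p,R,s=pose();print(s["time_s"],p,R[:,2],s["force"],s["opening"]);print(go([.558,-.395,.2],0))
E
```

```text
28.3 [ 0.5013 -0.1081  0.2152] [-0.2673  0.9636  0.0013] [-0.143   0.4275 -1.2643] 0.059555827201003754
[ 0.0149  0.022  -0.2916 -1.3002]
```

View pics/case2.png

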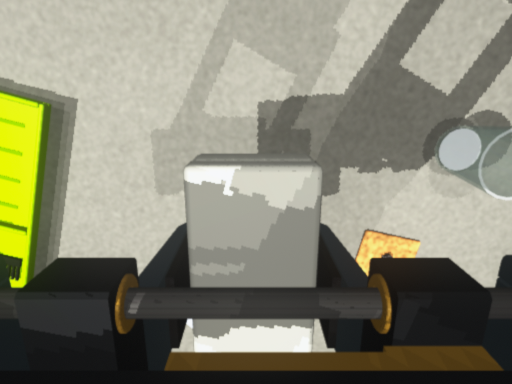

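>>> drive_tool --series '[{"tx":0.015,"ty":0.022,"tz":-0.2916,"twist":1.841,"hand":0.03},{"tx":0.015,"ty":0.022,"tz":-0.2916,"twist":1.841,"hand":0.03},{"tx":0.015,"ty":0.022,"tz":-0.2916,"twist":1.841,"hand":0.03},{"tx":0.015,"ty":0.022,"tz":-0.2916,"twist":1.841,"hand":0.03},{"tx":0.015,"ty":0.022,"tz":-0.2916,"twist":1.841,"hand":0.03},{"tx":0.015,"ty":0.022,"tz":-0.2916,"twist":1.841,"hand":0.03},{"tx":0.015,"ty":0.022,"tz":-0.2916,"twist":1.841,"hand":0.03},{"tx":0.015,"ty":0.022,"tz":-0.2916,"twist":1.841,"hand":0.03},{"tx":0.015,"ty":0.022,"tz":-0.2916,"twist":1.841,"hand":0.03},{"tx":0.015,"ty":0.022,"tz":-0.2916,"twist":1.841,"hand":0.03},{"tx":0.015,"ty":0.022,"tz":-0.2916,"twist":1.841,"hand":0.03},{"tx":0.015,"ty":0.022,"tz":-0.2916,"twist":1.841,"hand":0.03},{"tx":0.015,"ty":0.022,"tz":-0.2916,"twist":1.841,"hand":0.03},{"tx":0.015,"ty":0.022,"tz":-0.2916,"twist":1.841,"hand":0.03},{"tx":0.015,"ty":0.022,"tz":-0.2916,"twist":1.841,"hand":0.03},{"tx":0.015,"ty":0.022,"tz":-0.2916,"twist":1.841,"hand":0.03}]'

```text
time_s: 29.9
tool_pos: [0.5587, -0.395, 0.2002]
ee_rot: [2.471, 1.569, 2.472]
force: [0.3, 1.2, -1.0]
opening: 0.0597
```

```bash
python3 - <<'E'
from h import *
c=cap("wrist","case3")
p,R,s=pose();print(s["time_s"],p,R[:,2],s["force"],s["opening"],s["joints"])
c2=load("case2");p2=np.array([.5013,-.1081,.2152])
im=cv2.imread("pics/case3.png")[120:330,130:380];cv2.imwrite("pics/case3z.png",cv2.resize(im,None,fx=3,fy=2.8,interpolation=0))
# near top edge
for v in(162,165,168):print(v,(onz(c,[(253,v)],p[2]+.0293)-p)@R)
E
```

```text
29.95 [ 0.5589 -0.3951  0.2005] [ 1.      0.0009 -0.0009] [ 0.6912  0.6152 -0.8626] 0.059704337846166494 [-0.6322  0.5032  1.3051  0.0001  1.3346 -0.6332]
162 [[-0.0293  0.0547 -0.0002]]
165 [[-0.0293  0.0535 -0.0002]]
168 [[-0.0293  0.0522 -0.0002]]
```

View pics/case3.png

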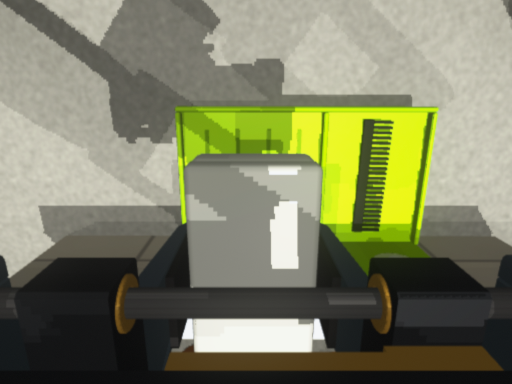

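```bash
python3 - <<'E'
from h import *
c=load("case3")
im=cv2.imread("pics/case3.png")[95:165,165:345];cv2.imwrite("pics/case3z.png",cv2.resize(im,None,fx=4,fy=4,interpolation=0))
E
```

```text
(no output)
```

View pics/case3z.png

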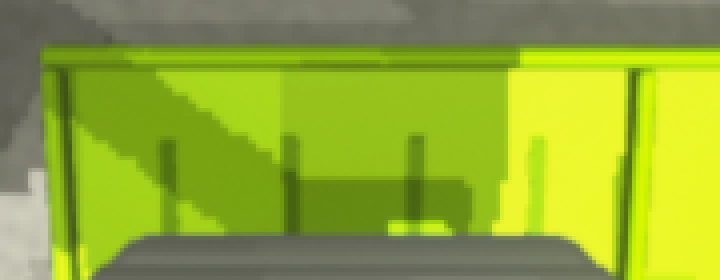

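```bash
python3 - <<'E'
from h import *
c=load("case3")
f=lambda L:(np.array(L)+.5)/4.+[164.5,94.5]
print("slots",onz(c,f([(168,138),(290,138),(414,136),(538,136)]),.034)[:,:2])
print("slots lower",onz(c,f([(168,230),(291,230),(414,230),(537,230)]),.034)[:,:2])
print("lip",onz(c,f([(60,66),(640,66)]),.034)[:,:2],onz(c,f([(60,66),(640,66)]),.044)[:,:2])
E
```

```text
slots [[ 0.5134 -0.3452]
 [ 0.543  -0.3451]
 [ 0.573  -0.3446]
 [ 0.6031 -0.3445]]
slots lower [[ 0.5125 -0.3676]
 [ 0.543  -0.3675]
 [ 0.5734 -0.3674]
 [ 0.6037 -0.3674]]
lip [[ 0.4882 -0.3283]
 [ 0.6267 -0.328 ]] [[ 0.4903 -0.3278]
 [ 0.6247 -0.3276]]
```

>>> drive_tool --series '[{"tx":0.03,"ty":0.0005,"tz":-0.0007,"twist":0,"hand":0.03},{"tx":0.06,"ty":0.0005,"tz":-0.0007,"twist":0,"hand":0.03},{"tx":0.09,"ty":0.0005,"tz":-0.0007,"twist":0,"hand":0.03},{"tx":0.12,"ty":0.0005,"tz":-0.0007,"twist":0,"hand":0.03},{"tx":0.14,"ty":0.0005,"tz":-0.0007,"twist":0,"hand":0.03},{"tx":0.15,"ty":0.0005,"tz":-0.0007,"twist":0,"hand":0.03},{"tx":0.155,"ty":0.0005,"tz":-0.0007,"twist":0,"hand":0.03},{"tx":0.155,"ty":0.0005,"tz":-0.0007,"twist":0,"hand":0.03},{"tx":0.155,"ty":0.0005,"tz":-0.0007,"twist":0,"hand":0.03}]'

```text
time_s: 30.85
tool_pos: [0.5591, -0.3953, 0.0475]
ee_rot: [-0.579, 1.568, -0.578]
force: [-0.6, -0.3, -1.4]
opening: 0.0599
```

```bash
python3 - <<'E'
from h import *
c=cap("wrist","case4")
p,R,s=pose();print(s["time_s"],p,R[:,2],s["force"],s["opening"])
E
```

```text
30.9 [ 0.5591 -0.3953  0.0477] [1.     0.0005 0.0022] [-0.3743  0.0893 -0.9188] 0.06006534824265008
```

View pics/case4.png

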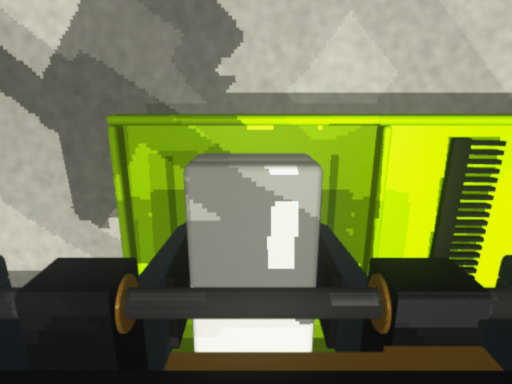

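>>> drive_tool --series '[{"tx":0.002,"ty":0,"tz":-0.0007,"twist":0,"hand":0.03},{"tx":0.004,"ty":0,"tz":-0.0007,"twist":0,"hand":0.03},{"tx":0.006,"ty":0,"tz":-0.0007,"twist":0,"hand":0.03},{"tx":0.006,"ty":0,"tz":-0.0007,"twist":0,"hand":0.03}]'

```text
time_s: 31.3
tool_pos: [0.5579, -0.3949, 0.0407]
ee_rot: [-0.525, 1.57, -0.525]
force: [0.6, 0.5, 1.6]
opening: 0.0602
```

>>> drive_tool --series '[{"tx":0.0007,"ty":0,"tz":0,"twist":0,"hand":0.03},{"tx":0.0007,"ty":0,"tz":0,"twist":0,"hand":0.03}]'

```text
time_s: 31.5
tool_pos: [0.5578, -0.3949, 0.0407]
ee_rot: [-0.626, 1.57, -0.626]
force: [-1.7, 1.4, 5.1]
opening: 0.0597
```

Contact with the bay floor. I'll release, lift clear and look.

>>> drive_tool --series '[{"tx":0,"ty":0,"tz":0,"twist":0,"hand":0.063},{"tx":0,"ty":0,"tz":0,"twist":0,"hand":0.068},{"tx":0,"ty":0,"tz":0,"twist":0,"hand":0.075},{"tx":0,"ty":0,"tz":0,"twist":0,"hand":0.075},{"tx":-0.01,"ty":0,"tz":0,"twist":0,"hand":0.075},{"tx":-0.04,"ty":0,"tz":0,"twist":0,"hand":0.075},{"tx":-0.08,"ty":0,"tz":0,"twist":0,"hand":0.075},{"tx":-0.13,"ty":0,"tz":0,"twist":0,"hand":0.09},{"tx":-0.18,"ty":0.0,"tz":0,"twist":0,"hand":0.09},{"tx":-0.22,"ty":0.0,"tz":0,"twist":0,"hand":0.09},{"tx":-0.22,"ty":0.0,"tz":0,"twist":0,"hand":0.09},{"tx":-0.22,"ty":0.0,"tz":0,"twist":0,"hand":0.09},{"tx":-0.22,"ty":0.0,"tz":0,"twist":0,"hand":0.09}]'

```text
time_s: 32.8
tool_pos: [0.557, -0.3943, 0.2582]
ee_rot: [2.501, 1.568, 2.501]
force: [-0.7, -0.0, 0.3]
opening: 0.0901
```

```bash
python3 - <<'E'
from h import *
c=cap("wrist","end1")
p,R,s=pose();print(s["time_s"],p,R[:,2],s["force"],s["opening"])
cap("top","endt");cap("scene","ends")
im=cv2.imread("pics/end1.png")[90:240,180:350];cv2.imwrite("pics/end1z.png",cv2.resize(im,None,fx=4,fy=4,interpolation=0))
im=cv2.imread("pics/endt.png");cv2.imwrite("pics/endtz.png",cv2.resize(im[100:290,90:310],None,fx=3.5,fy=3.1,interpolation=2))
E
```

```text
32.85 [ 0.557  -0.3943  0.2577] [ 1.      0.0004 -0.0029] [-0.1205 -0.2365 -0.9973] 0.08976909124616411
```

View pics/end1z.png

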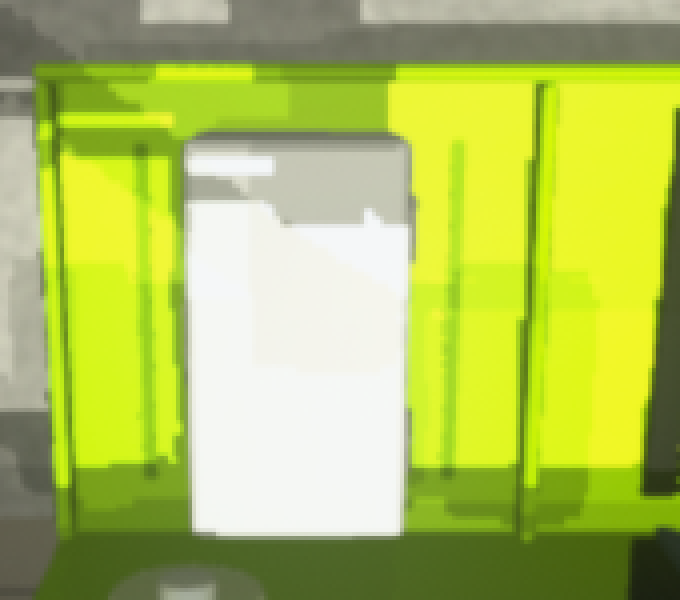

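View pics/endtz.png

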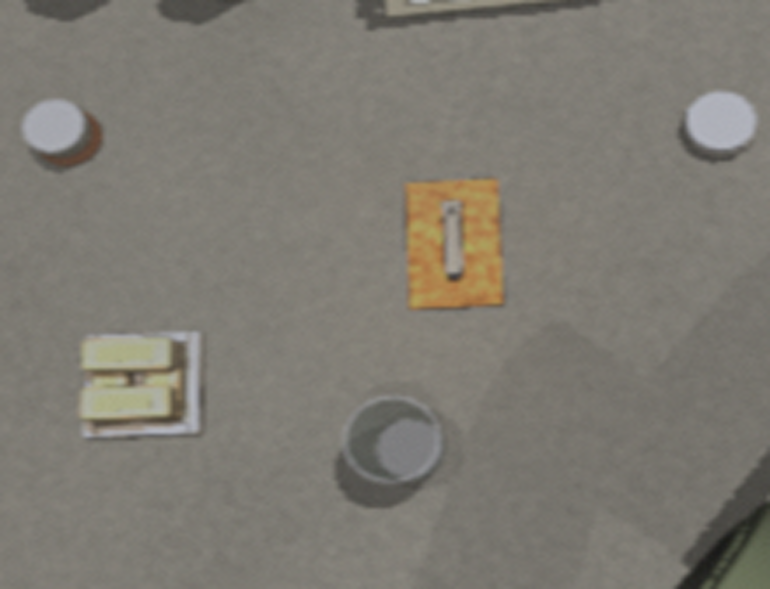

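View pics/ends.png

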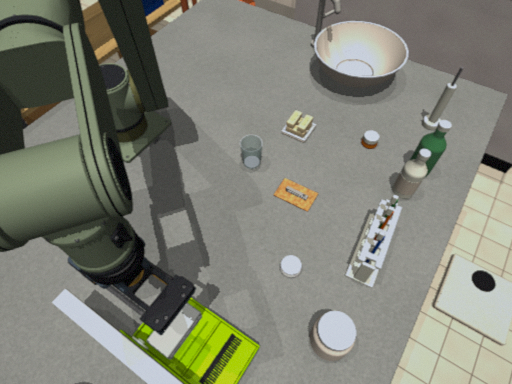

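```bash
python3 - <<'E'
from h import *
c=load("end1")
f=lambda L:(np.array(L)+.5)/4.+[179.5,89.5]
P=onz(c,f([(184,142),(411,140),(402,535),(191,535)]),.070)
print(P[:,:2],P.mean(0),np.linalg.norm(np.roll(P,-1,0)-P,axis=1))
print("slots",onz(c,f([(141,148),(459,145),(151,475),(447,475)]),.034)[:,:2])
c=load("endt");f=lambda L:(np.array(L)+.5)/[3.5,3.1]+[89.5,99.5]
for n,L,z in[("far",[(82,338),(172,338),(171,368),(82,371)],.05),("near",[(80,389),(171,387),(171,416),(80,419)],.05),("stand",[(85,334),(200,332),(200,436),(84,438)],.012),("mat",[(406,183),(499,180),(503,305),(409,307)],.006),("clip",[(443,201),(461,201),(464,278),(446,278)],.016)]:
    P=onz(c,f(L),z);print(n,P.mean(0)[:2])
a,b=load("top0")["pixels"].astype(int),c["pixels"].astype(int)
d=np.abs(a-b)[215:270,180:225].max();print("tumbler diff",d, np.abs(a-b)[215:270,180:225].mean())
E
```

```text
[[ 0.5283 -0.3423]
 [ 0.5867 -0.3417]
 [ 0.587  -0.4502]
 [ 0.5279 -0.4503]] [ 0.5575 -0.3961  0.07  ] [0.0584 0.1085 0.0591 0.108 ]
slots [[ 0.5132 -0.3469]
 [ 0.6033 -0.346 ]
 [ 0.5132 -0.4446]
 [ 0.6032 -0.4444]]
far [0.4876 0.304 ]
near [0.4485 0.3024]
stand [0.4679 0.3043]
mat [0.5878 0.0795]
clip [0.5886 0.079 ]
tumbler diff 15 8.782760942760943
```

```bash
python3 -c "
from station import ctrl
print(ctrl.finish_job())"
```

```text
the job is handed in; nothing more can be done
None
```

I took the pile apart from the top down and handed the job in at about 33 s; `finish_job` gives no verdict. My last checks before handing in showed everything in place, with the arm lifted well clear.

- **Nail clipper:** it lies along the cork mat. The final top view puts it within about 1 mm of the mat's centre. An earlier wrist view said about 2 mm, but it also read the clipper 3.5 mm too long, so I trust the top view more. The alignment was measured at 2.9°, the same as the mat's.
- **Soap bars:** the two bars lie across the lower ones and are centred on the stand within about 1 mm. Their centres are 38.8 to 39.1 mm apart, so the gap is about 13 mm against the 12 mm asked. The lower bars showed no visible movement in their channels.
- **Soap case:** it stands right way up on the bay floor with its long side pointing away from the wall. It is within about 1 to 1.5 mm of the bay's centre.
- **Tumbler:** it sits at the same place as in the first top image. The pixels there differ only by a mild brightness change.
- **Forces:** the contact forces I read, at the end of each move, stayed at or below about 7 N.

The wrist camera read the sizes of the bars and the case 1 to 2 mm small throughout, which I put down to their rounded edges.

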